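Clamp the blood-tube rack on the mixer with its eccentric knob

ROBOT

A 6-joint arm with a two-finger parallel gripper is mounted at the origin on the work surface. World frame = base frame: x ahead of the robot, y to its left, z up, the work surface at z = 0. Lengths are in m, angles in rad, forces in N, time in s.
With the tool pointing down it reaches from about 0.3 to 0.875 m from the base axis. Payload 6.4 kg.
Tool frame: the origin (TCP) lies at the very end of the fingers, on their centre line; the grasp point (between the pads) lies 19 mm behind it; z points along the fingers, y is the direction in which the jaws open and shut (so a half turn about z gives the same grasp; the last joint's range is limited). The gripper opens to 85 mm and grips with 20 to 120 N. Pads are 22 mm wide; open, the fingers measure 114 mm over their backs; the gripper's body (76 mm by 85 mm) begins 54 mm behind the grasp point. The pads swing forward as they close: fully open they stand 13 mm farther back than shut.
Start: joints at [1.055, 0.181, 1.607, -0, 1.354, -0.206], TCP at [0.175, 0.548, 0.231] pointing down, gripper open.
Joint ranges: [-2.99, 2.99], [-0.89, 2.07], [0.3, 2.58], [-1.14, 4.28], [0, 2.63], [-3.12, 3.12]. Speed limits (rad/s): [2.57, 2.57, 3.01, 3.14, 3.14, 3.14].

INTERFACE

Orientations are given as a unit quaternion [w, x, y, z].
In Python, from bench import * gives the robot as it stands.
- The arm moves only by the tool arm_command, never from a script. Its argument "motion" is text: rows parted by semicolons, each of 7 numbers parted by spaces: the shift along the tool's x, y, z in units of 0.2 m (1.0 is 0.2 m), then the turn, a rotation vector about the tool's x, y, z in units of 60 degrees (1.0 is 60 degrees), then the opening, from 0 (shut) to 1 (fully open). In form: tx ty tz ax ay az grip; .... A call has 1 to 10 rows; each row shifts and turns the pose as measured when the row begins, along the tool's axes as they then stand; what a row does not reach is not made up. A row lasts 1/12 s, in which the tool goes at most 41.7 mm and 7.16 degrees, less where a joint would pass 70% of its speed; a pose out of reach is approached as far as the arm can. A call with a number of a shift or a turn outside -1 to 1 is refused whole. A call with a gripper value outside its range is refused whole. The fingers move at their own pace and stop on an object; the grip force is fixed at half the most. Time passes only in rows, so rows that do not move let the fingers close. It gives the time, the measured TCP pose, the force and the opening at its end, in the units of the state.
- get_obs(): the state, without advancing time (a new reading comes with each control period).
- camera(name): name is "scene" or "side" or "wrist"; returns a dict with "img" (480x640x3 uint8, red, green, blue), "intrinsics" (3x3 intrinsics, pixels), "pose" (4x4, takes a point from camera to world coordinates); the wrist camera has in their place "mount" (4x4, takes a point from camera to tool coordinates, whose origin is the TCP and whose axes are the flange's). Camera axes: x right, y down, z forward; pixel columns grow to the right and rows downward; lengths in m; the calibration is good to about 2 mm. The wrist camera is an equidistant fisheye: a pixel r from the principal point sees the ray r / f radians off the axis. A picture is of the moment at which its call begins: read the wrist's pose just before it. There is no depth.
- hand_in(): hands the job in, once; it reports no verdict.
Trained networks look in the newest picture that a camera, given by its name, has taken for a name from the list of things; names that differ only in an ending like _2 or _b are one class to them, and where a whole thing is asked for, a point or a joint stands for the part that bears it (a point fixed in the world has none). Each returns a list of dicts, best first, with "conf" (0 to 1); they miss things now and then, are a little off and sometimes report something else, mostly with a low value. They report only what shows in the picture. A call takes as long as a camera call. They do not tell look-alikes from the thing itself.
- search_frame(camera, target): "box" ([left, top, right, bottom] in pixels, round what is visible of it).
The state is a dict: "time_s": time; "q": joint angles; "dq": joint speeds; "joint_efforts": joint torques, N m; "eef_pos": TCP position; "eef_rot": TCP orientation; "wrist_force": force on the tool from outside, world axes, zero at the start; "torque": the same for the moment, N m; "opening": opening from 0.0 (shut) to 1.0 (fully open).
Only numpy, scipy, OpenCV 4.12 (cv2) and the standard library are available. Lean on these libraries where they do the work, as an engineer would, in place of code of your own. Each camera call takes 0.05 s, during which the arm holds its last target.

TASK

Lift the small white tube rack by its fin handle and set it flat on the mixer's deck between the sprung bar and the eccentric knob, tubes towards the bar, its long side resting against both side pins. Then turn the knob clockwise, feeling for the load, until its lobe presses the rack firmly but gently on to the sprung bar (about 9 N; it must never bear with more than 20 N, which would crack the rack), and let go, leaving the rack clamped. Do not knock over or shove aside the other things on the bench.

Things in the scene. Friction and masses are not known exactly. Their poses are not given: they have to be found in the camera images.
- rack_mid (a point): Centre of the tube rack, half-way up its block. The rack is a loose white block with round holes, 110 mm long (its x), 70 mm wide (y), 40 mm high, 0.25 to 0.5 kg, standing on the table. This point is 20 mm over its underside.
- rack_handle (a point): Place to grip the rack's fin handle, 64 mm above the rack's underside (44 mm over rack_mid), axes as the rack. The white fin is 50 mm long along x, 12 mm thick along y, and stands on the middle of the block from 40 to 80 mm above the underside.
- rack_tubes (a point): Top of the middle one of the three capped tubes fixed upright in the row of holes at the rack's -x end, 42 mm from the rack's centre and 93 mm above its underside. The +x end of the rack is empty: that end must face the knob.
- rack: The rack as a whole; origin at the centre of its underside, axes as rack_mid.
- nest (a point): Point on the mixer's deck in the middle of the rack's place, at deck height, 60 mm above the table. The mixer is a fixed white box, 280 by 200 mm, with a dark rubber deck. Axes: x from the sprung bar to the knob, y to the side pins, z up. The clamped rack's x and y are parallel to these; its centre is then at y = 0 and x = -8 to +3 mm.
- pins_mid (a point): Midway between the two fixed upright steel side pins, in the plane of their faces that the rack's +y side must touch: nest y = +35 mm. The pins are 12 mm thick, 30 mm high from the deck, 38 mm either way along x. Axes as nest.
- bar_place (a point): Nominal middle of the front face of the sprung bar, at nest x = -55 mm; axes as nest. The bar is steel, 90 mm along y, 7 to 33 mm above the deck. Its bracket is set by hand: the true face at rest is within 4.5 mm of this along x and is not measured. Pushed towards -x the bar gives up to 8 mm, 4 N for each mm.
- cam_grip (a point): Place to grip the eccentric knob, on its fixed upright axis (nest x = +84.5 mm, y = 0), 68 mm above the deck. The grip is a grey wing 32 mm long along this point's y, 14 mm thick along its x, 46 to 86 mm above the deck. Below it, 10 to 30 mm above the deck, is the steel disc, radius 28 mm, centred 14 mm off the axis on this point's +x: the lobe.
- cam (a joint): Knob angle, rad, 0 to 3.1. At 0 the lobe points away from the rack (nest +x); it grows clockwise seen from above, and the disc reaches 28 - 14 cos(angle) mm from the axis towards the rack. By the bar's place the lobe first meets a rack standing on the bar at 1.35 to 2.05 rad; then the force grows about 5 N per 0.1 rad.
- cam_lobe (a point): Tip of the lobe: the disc's point farthest (42 mm) from the axis, 20 mm above the deck; it turns with the knob. Turning takes about 0.15 N m unloaded, plus about 0.025 N m per newton of lobe on rack. When let go it eases back a little and 2 to 4 N are lost. Properly clamped is 4 to 14 N once let go.
- bottle: Bystander: white bottle, 56 mm thick, 140 mm high, standing on the table; origin at its foot.
- beaker: Bystander: open steel beaker, 70 mm wide, 80 mm high, standing on the table; origin at its foot.
- tube_a: Bystander: one capped tube, 85 mm long, 17 mm thick, lying on the table along its x; origin under its middle.
- tape: Bystander: small paper tape roll, 40 mm wide, 14 mm high, lying on the mixer's deck on the pinless side of the knob; origin at its foot.
Things that resemble listed ones, but are neither listed nor needed, are in the scene too. What is shaped like the rack but orange or red is not meant.

How it is judged:
On the way, in this order (a step that is already met when the one before it is completed fails the run):
1. the rack stands flat on the deck between the sprung bar and the knob, tubes towards the bar (z of rack_mid in the frame of nest between 0.016 and 0.024 m and x of rack_mid in the frame of nest between -0.016 and 0.016 m and y of rack_mid in the frame of nest between -0.03 and 0.004 m and x of rack_tubes in the frame of nest below 0 m), for 0.2 s.
2. the knob's lobe bears on the rack with 4 N or more (contact force between cam and rack above 4 N), for 0.2 s.
At the end, for the whole second after the job is handed in: The rack stands flat on the deck (height within 4 mm) with its long side on the side pins (centre within 3 mm of y = 0, square to the pins within 0.06 rad), clamped between the sprung bar and the knob's lobe, which bears on it with 4 to 14 N; rack and knob are at rest (z of rack_mid in the frame of nest between 0.016 and 0.024 m and x of rack_mid in the frame of nest between -0.016 and 0.016 m and y of rack_mid in the frame of nest between -0.003 and 0.003 m and angle between the x axis of rack_mid and the x axis of nest, either way round below 0.06 rad and x of rack_tubes in the frame of nest below 0 m and contact force between cam and rack between 4 and 14 N and velocity of joint cam below 0.05 rad/s and linear speed of rack below 0.01 m/s); the robot touches nothing.
It fails at once if the lobe bears on the rack with more than 20 N (contact force between cam and rack above 20 N).
It fails at once if the bottle, the beaker, the lying tube or the tape roll is shoved more than 40 mm or tipped over (distance of any of bottle, beaker, tube_a, tape from where it was at the start of the episode above 0.04 m or angle between any of bottle, beaker's own z axis and vertical above 0.6 rad).
It also fails if it takes over 67 s, if anything falls off the work surface, if the arm or the gripper's body presses on something with over 40 N, if the wrist force passes 120 N, or if a joint passes its speed limit or range.

## Working session

There is one attempt and no reset: what is moved stays moved. The work goes in short steps, Python scripts to look and compute and a tool call to move; the robot and the scene stay as the last step left them, time stands still between calls to the robot, and variables do not carry over. Pictures are saved under pics/ and viewed, and the job is handed in when it is done.

Besides the shell and the picture viewer there is one more tool, called after "Request:" by a JSON object that holds its "method" and its "body". arm_command: Moves the arm, as the interface text tells. Shifts and turns lie within -1 to 1; 1 stands for 0.2 m of shift or 60 degrees of turn. Its arguments: {"type":"object","properties":{"motion":{"type":"string"}},"required":["motion"]}

```bash
ls; mkdir -p pics; cat > h.py <<'E'
from bench import *
import numpy as np, cv2
from scipy.spatial.transform import Rotation as R
def snap(n,f):
    c=camera(n); cv2.imwrite('pics/'+f,c['img'][:,:,::-1]); return c
def Rq(q): return R.from_quat([q[1],q[2],q[3],q[0]])
def ray(c,u,v):
    K=c['intrinsics'];d=np.linalg.inv(K)@[u,v,1];P=c['pose']
    return P[:3,3],P[:3,:3]@d
def onz(c,u,v,z):
    o,d=ray(c,u,v); return o+d*(z-o[2])/d[2]
E
python3 - <<'E'
from h import *
np.set_printoptions(precision=4,suppress=True)
o=get_obs(); print(o)
for n in ['scene','side']:
    c=snap(n,n+'0.png'); print(n,c['intrinsics'],c['pose'])
    for t in ['rack','rack_handle','rack_tubes','nest','pins_mid','bar_place','cam_grip','cam_lobe','bottle','beaker','tube_a','tape']:
        print(t,[(np.round(r['box']).tolist(),round(r['conf'],2)) for r in search_frame(n,t)][:3])
c=snap('wrist','w0.png');print({k:v for k,v in c.items() if k!='img'})
E
```

```text
pics
{'time_s': 0.0, 'q': array([ 1.0547,  0.1816,  1.608 ,  0.    ,  1.3538, -0.2063]), 'dq': array([-0.0015,  0.0005, -0.0009, -0.0014, -0.0006,  0.0003]), 'joint_efforts': array([  0.0005, -44.488 , -35.1332,  -0.0002,   0.0092,   0.    ]), 'eef_pos': array([0.175 , 0.5471, 0.2304]), 'eef_rot': array([-0.0003,  0.1543,  0.988 , -0.0008]), 'wrist_force': array([ 0.6088,  0.2306, -0.0599]), 'torque': array([ 0.0336,  0.0281, -0.0012]), 'opening': 0.9990661244074163}
scene [[462.9777   0.     317.7996]
 [  0.     462.9777 243.9877]
 [  0.       0.       1.    ]] [[-0.1445  0.6087 -0.7801  1.3705]
 [ 0.9893  0.1064 -0.1003  0.0751]
 [ 0.0219 -0.7863 -0.6175  0.7922]
 [ 0.      0.      0.      1.    ]]
rack [([260.0, 288.0, 314.0, 337.0], 0.88), ([175.0, 179.0, 215.0, 217.0], 0.86), ([225.0, 200.0, 270.0, 243.0], 0.68)]
rack_handle [([260.0, 290.0, 317.0, 337.0], 0.9), ([224.0, 196.0, 269.0, 244.0], 0.86), ([176.0, 182.0, 213.0, 219.0], 0.86)]
rack_tubes [([263.0, 288.0, 317.0, 341.0], 0.9), ([176.0, 179.0, 216.0, 219.0], 0.9), ([222.0, 236.0, 267.0, 291.0], 0.82)]
nest [([345.0, 232.0
[... 1128 characters left out ...]
([230.0, 189.0, 339.0, 275.0], 0.95)]
pins_mid [([231.0, 192.0, 339.0, 275.0], 0.92)]
bar_place [([229.0, 191.0, 336.0, 273.0], 0.88)]
cam_grip [([304.0, 189.0, 321.0, 215.0], 0.62)]
cam_lobe [([305.0, 193.0, 318.0, 218.0], 0.75)]
bottle [([404.0, 260.0, 429.0, 305.0], 0.8)]
beaker [([215.0, 179.0, 239.0, 207.0], 0.66)]
tube_a [([328.0, 288.0, 375.0, 327.0], 0.47)]
tape []
{'intrinsics': array([[371.6483,   0.    , 317.6552],
       [  0.    , 371.6483, 236.2304],
       [  0.    ,   0.    ,   1.    ]]), 'mount': array([[ 0.0008, -0.9621, -0.2728,  0.0678],
       [ 1.    ,  0.0005,  0.0012, -0.0004],
       [-0.001 , -0.2728,  0.9621, -0.1408],
       [ 0.    ,  0.    ,  0.    ,  1.    ]])}
```

View pics/scene0.png

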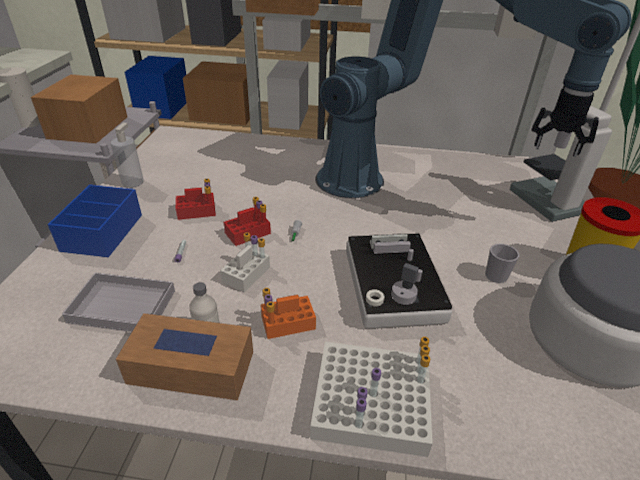

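View pics/side0.png

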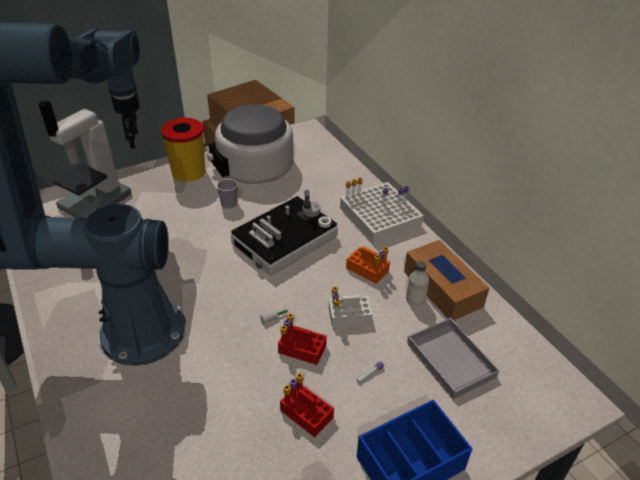

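View pics/w0.png

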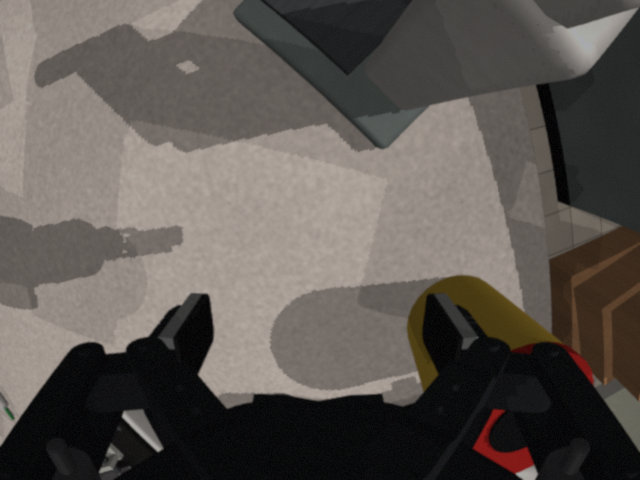

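```bash
python3 - <<'E'
import cv2
a=cv2.imread('pics/scene0.png')[170:350,165:465]; cv2.imwrite('pics/sc_crop.png',cv2.resize(a,(800,480),interpolation=2))
a=cv2.imread('pics/side0.png')[180:440,220:440]; cv2.imwrite('pics/si_crop.png',cv2.resize(a,None,fx=2.3,fy=2.3,interpolation=2))
E
```

```text
(no output)
```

View pics/sc_crop.png

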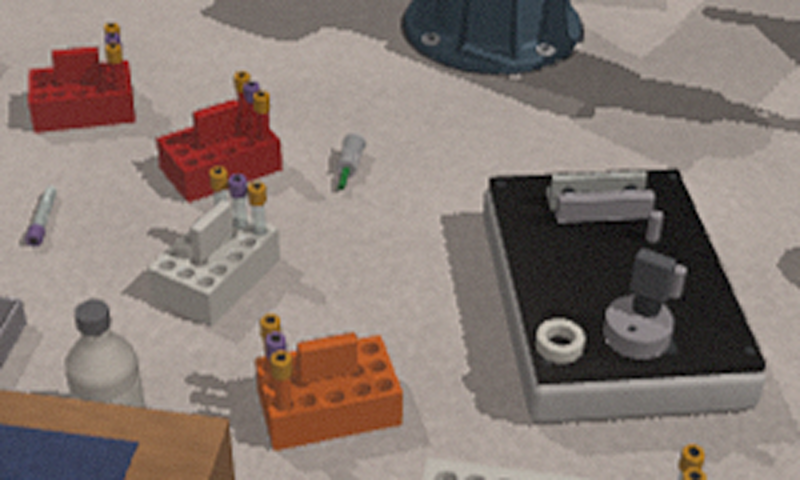

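View pics/si_crop.png

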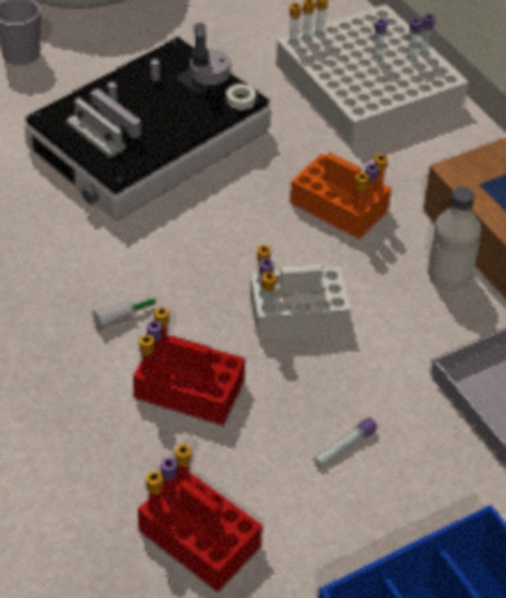

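The scene camera shows these candidates: the white small rack (245,268), a red rack (195,203), a red rack (247,225), an orange rack (288,315) and the big white 10x10 rack (375,390). Only the one at (245,268) is a small white block with a fin and three tubes at one end. In the side view it is at (349,307). The mixer's bar is nearest the robot, the knob farthest, and the pins are on the +y side.

```bash
cat >> h.py <<'E'
np.set_printoptions(precision=4,suppress=True)
def tri(c1,p1,c2,p2):
    o1,d1=ray(c1,*p1);o2,d2=ray(c2,*p2)
    s=np.linalg.lstsq(np.c_[d1,-d2],o2-o1,rcond=None)[0]
    a=o1+d1*s[0];b=o2+d2*s[1]; return (a+b)/2,np.linalg.norm(a-b)
def proj(c,X):
    P=c['pose']; p=P[:3,:3].T@(np.asarray(X)-P[:3,3]); q=c['intrinsics']@p; return q[:2]/q[2]
E
python3 - <<'E'
from h import *
c1=camera('scene');c2=camera('side')
k=300/800; S=lambda x,y:(165+x*k,170+y*k); s=1/2.3; D=lambda x,y:(220+x*s,180+y*s)
for n,a,b in [('tubemid',S(237,184),D(266,267)),('tubeA',S(218,175),D(263,251)),('tubeB',S(258,190),D(268,281)),
 ('knobtop',S(655,258),D(200,33)),('pin far',S(679,268),D(201,30)),('pinnear top',S(655,215),D(155,62)),('tape',S(560,338),D(241,94))]:
    print(n,tri(c1,a,c2,b))
print('deck corners',[onz(c1,*S(*p),.06)[:2] for p in [(487,178),(678,170),(763,372),(530,388)]])
print('deck corners side',[onz(c2,*D(*p),.06)[:2] for p in [(27,122),(180,40),(268,103),(113,195)]])
print('rack top corners',[onz(c1,*S(*p),.04)[:2] for p in [(152,262),(212,292),(279,230)]])
print('rack top corners side',[onz(c2,*D(*p),.04)[:2] for p in [(258,308),(351,302),(342,266)]])
E
```

```text
tubemid (array([ 0.4833, -0.2001,  0.0842]), np.float64(0.000574797930966756))
tubeA (array([ 0.4869, -0.2054,  0.1046]), np.float64(0.02428952117184674))
tubeB (array([ 0.4789, -0.193 ,  0.0664]), np.float64(0.02446599080837111))
knobtop (array([0.5916, 0.1774, 0.1393]), np.float64(0.0027985936430552348))
pin far (array([0.599 , 0.1942, 0.1343]), np.float64(0.010446876738951751))
pinnear top (array([0.5191, 0.1765, 0.1217]), np.float64(0.013820823257178257))
tape (array([0.6213, 0.1106, 0.0685]), np.float64(0.0013822724756895417))
deck corners [array([0.4017, 0.0287]), array([0.3555, 0.2154]), array([0.625 , 0.2774]), array([0.6744, 0.0893])]
deck corners side [array([0.3444, 0.2005]), array([0.6077, 0.2684]), array([0.6496, 0.0866]), array([0.3863, 0.0184])]
rack top corners [array([ 0.5559, -0.2645]), array([ 0.586 , -0.1996]), array([ 0.4911, -0.1602])]
rack top corners side [array([ 0.4641, -0.2173]), array([ 0.5663, -0.2602]), array([ 0.5881, -0.2051])]
```

Request:
{"method": "arm_command", "body": {"motion": "-0.177 -0.089 -0.05 0 0 0 1; -0.177 -0.089 -0.05 0 0 0 1; -0.177 -0.089 -0.05 0 0 0 1; -0.177 -0.089 -0.05 0 0 0 1; -0.177 -0.089 -0.05 0 0 0 1; -0.177 -0.089 -0.05 0 0 0 1; -0.177 -0.089 -0.05 0 0 0 1; -0.177 -0.089 -0.05 0 0 0 1; -0.177 -0.089 -0.05 0 0 0 1; -0.177 -0.089 -0.05 0 0 0 1"}}

```text
time_s: 2.28
eef_pos: [0.4595, 0.2677, 0.3315]
eef_rot: [-0.001, 0.147, 0.989, -0.0]
wrist_force: [0.1, -0.3, -0.1]
opening: 1.001
```

Request:
{"method": "arm_command", "body": {"motion": "-0.177 -0.089 -0.05 0 0 0 1; -0.177 -0.089 -0.05 0 0 0 1; -0.177 -0.089 -0.05 0 0 0 1; -0.177 -0.089 -0.05 0 0 0 1; -0.1 -0.03 0 0 0 0 1; 0 0 0 0 0 0 1; 0 0 0 0 0 0 1"}}

```text
time_s: 2.87
eef_pos: [0.5991, 0.1352, 0.3746]
eef_rot: [0.002, 0.152, 0.988, -0.001]
wrist_force: [-0.2, -0.1, -0.1]
opening: 0.999
```

```bash
cat >> h.py <<'E'
def wpose(o): 
    T=np.eye(4);T[:3,:3]=Rq(o['eef_rot']).as_matrix();T[:3,3]=o['eef_pos'];return T
def wcam(c,o): return dict(K=c['intrinsics'],pose=wpose(o)@c['mount'],img=c['img'])
def wproj(w,X):
    P=w['pose'];p=(np.atleast_2d(X)-P[:3,3])@P[:3,:3];K=w['K']
    rho=np.hypot(p[:,0],p[:,1]);th=np.arctan2(rho,p[:,2]);r=K[0,0]*th/np.maximum(rho,1e-9)
    return np.c_[K[0,2]+r*p[:,0],K[1,2]+r*p[:,1]]
def wonz(w,u,v,z):
    K=w['K'];x=u-K[0,2];y=v-K[1,2];r=np.hypot(x,y);th=r/K[0,0]
    d=np.array([np.sin(th)*x/max(r,1e-9),np.sin(th)*y/max(r,1e-9),np.cos(th)])
    P=w['pose'];d=P[:3,:3]@d;o=P[:3,3];return o+d*(z-o[2])/d[2]
def wsnap(f):
    o=get_obs();c=snap('wrist',f);w=wcam(c,o);import pickle;pickle.dump(w,open('pics/'+f+'.pkl','wb'));return w,o
def wload(f):
    import pickle;return pickle.load(open('pics/'+f+'.pkl','rb'))
E
python3 - <<'E'
from h import *
w,o=wsnap('w1.png');print(o['eef_pos'],o['q'])
E
```

```text
[0.5991 0.1352 0.3746] [ 0.03    0.1894  1.3133 -0.0018  1.6349 -1.2363]
```

View pics/w1.png

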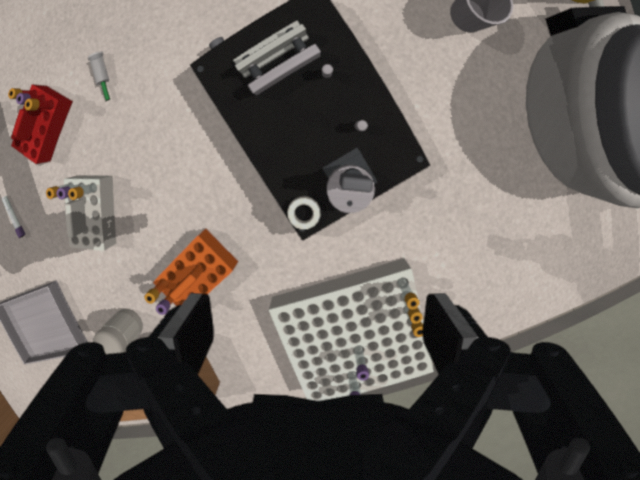

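The wrist view shows the mixer: bar (285,70), pins (327,70) and (362,125), knob (352,188), tape (304,213). The white rack is at (88,210). I'll enlarge both.

```bash
python3 - <<'E'
import cv2
a=cv2.imread('pics/w1.png'); cv2.imwrite('pics/w1m.png',cv2.resize(a[10:250,180:440],None,fx=2.5,fy=2.5,interpolation=2)[:600])
cv2.imwrite('pics/w1r.png',cv2.resize(a[150:270,20:150],None,fx=5,fy=5,interpolation=2))
E
```

```text
(no output)
```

View pics/w1m.png

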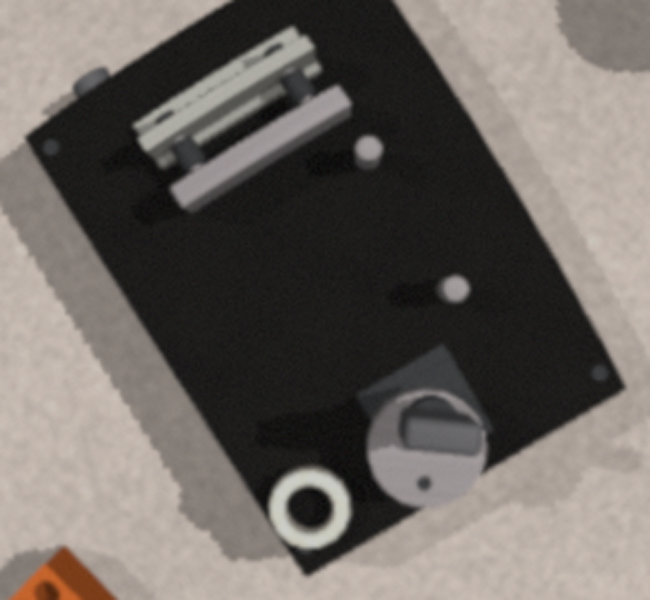

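View pics/w1r.png

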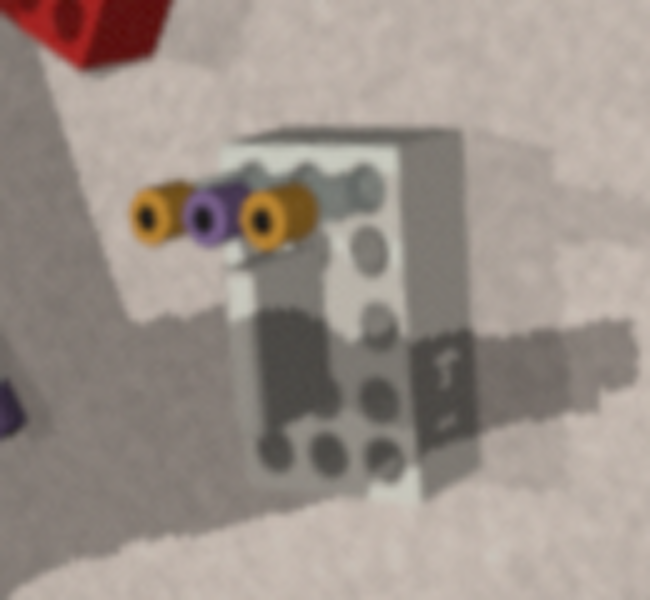

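```bash
cat > fit.py <<'E'
from h import *
from scipy.optimize import least_squares
def nestpts(p,L):
    x,y,t=p[:3];c,s=np.cos(t),np.sin(t);L=np.atleast_2d(L)
    return np.c_[x+c*L[:,0]-s*L[:,1],y+s*L[:,0]+c*L[:,1],0.06+L[:,2]]
E
python3 - <<'E'
from fit import *
w=wload('w1.png')
P=lambda x,y:(180+x/2.5,10+y/2.5)
obs=np.array([P(369,149),P(455,288),P(427,449),P(28,135),P(625,387),P(306,575),P(446,434)])
def model(p):
    a=p[3]; 
    L=[[-.038,.041,.03],[.038,.041,.03],[.0845+.014*np.cos(a),-.014*np.sin(a),.03],
       [p[4]-.14,p[5]-.1,0],[p[4]+.14,p[5]+.1,0],[p[4]+.14,p[5]-.1,0],[.0845,0,.086]]
    return wproj(w,nestpts(p,L))
r=least_squares(lambda p:(model(p)-obs).ravel(),[.51,.158,.23,.6,.0,0])
print(r.x); print((model(r.x)-obs))
n=r.x
# bar front top edge crop (188,210)-(352,108) z=.093
for q in [(188,210),(352,108)]:
    X=wonz(w,*P(*q),.06+.033); c,s=np.cos(n[2]),np.sin(n[2]);d=X[:2]-n[:2];print('bar',c*d[0]+s*d[1],-s*d[0]+c*d[1])
X=wonz(w,*P(310,508),.074);print('tape',X)
# rack
Q=lambda x,y:(20+x/5,150+y/5)
C=[wonz(w,*Q(*q),.04)[:2] for q in [(222,145),(398,150),(422,500)]]
print(C,np.linalg.norm(C[1]-C[0]),np.linalg.norm(C[2]-C[1]))
obs2=np.array([Q(222,145),Q(398,150),Q(422,500),Q(204,217)])
def m2(p):
    c,s=np.cos(p[2]),np.sin(p[2]);L=np.array([[-.055,-.035,.04],[-.055,.035,.04],[.055,.035,.04],[-.042,0,.093]])
    return wproj(w,np.c_[p[0]+c*L[:,0]-s*L[:,1],p[1]+s*L[:,0]+c*L[:,1],L[:,2]])
r=least_squares(lambda p:(m2(p)-obs2).ravel(),[.52,-.216,-.39]);print(r.x,r.fun)
E
```

```text
[ 0.5139  0.1579  0.2411  0.6617 -0.0112  0.0021]
[[ 0.3446 -1.2317]
 [ 0.6463 -0.1368]
 [-0.0113  0.0913]
 [-5.971  -3.6596]
 [ 6.5301  0.201 ]
 [-0.9592  3.7409]
 [-0.8719  1.0932]]
bar -0.0558038985822874 -0.0437941011203483
bar -0.05697087638812724 0.04310136217098745
tape [0.6224 0.1105 0.074 ]
[array([ 0.4632, -0.2249]), array([ 0.4891, -0.1612]), array([ 0.5884, -0.2004])] 0.06875530968385905 0.10676552559765363
[ 0.5261 -0.2133 -0.378 ] [-0.4721 -0.5392  0.1391 -0.9306  0.156   1.1659  0.0173  0.3589]
```

Request:
{"method": "arm_command", "body": {"motion": "-0.017 -0.177 0.08 0 0 0.01 1; -0.017 -0.177 0.08 0 0 0.01 1; -0.017 -0.177 0.08 0 0 0.01 1; -0.017 -0.177 0.08 0 0 0.01 1; -0.017 -0.177 0.08 0 0 0.01 1; -0.017 -0.177 0.08 0 0 0.01 1; -0.017 -0.177 0.08 0 0 0.01 0.6; -0.017 -0.177 0.08 0 0 0 0.6; -0.017 -0.177 0.08 0 0 0 0.6; 0 -0.17 0.1 0 0 0 0.6"}}

```text
time_s: 3.75
eef_pos: [0.5059, -0.1972, 0.2078]
eef_rot: [0.007, 0.174, 0.985, 0.002]
wrist_force: [1.0, -1.5, -0.0]
opening: 0.599
```

Request:
{"method": "arm_command", "body": {"motion": "0 0 0 0 0 0 0.6; 0 0 0 0 0 0 0.6"}}

```text
time_s: 3.92
eef_pos: [0.501, -0.1985, 0.203]
eef_rot: [0.003, 0.176, 0.984, 0.003]
wrist_force: [0.1, 0.1, 0.0]
opening: 0.606
```

```bash
python3 - <<'E'
from h import *
w,o=wsnap('w2.png');print(o['eef_pos'],o['q'],o['opening'],o['eef_rot'])
E
```

```text
[ 0.501  -0.1985  0.203 ] [-0.603   0.1241  1.731   0.0092  1.2831 -1.8229] 0.6058166068625388 [0.0034 0.1758 0.9844 0.0033]
```

View pics/w2.png

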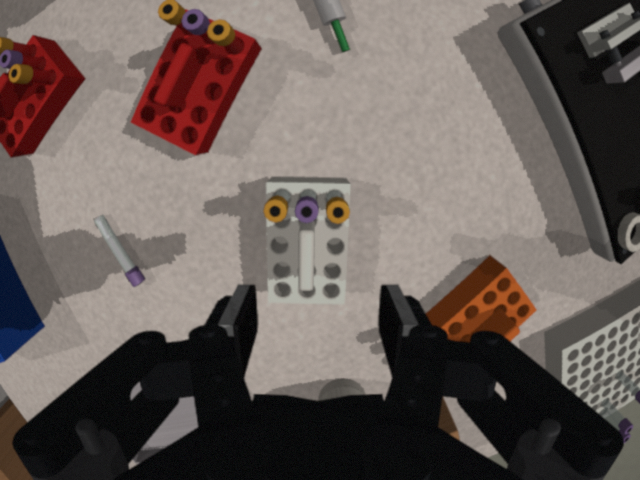

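The small white rack is centred here: fin (306,257), tubes (275,210), (306,211) and (338,211). It matches the description.

```bash
python3 - <<'E'
import cv2
a=cv2.imread('pics/w2.png'); cv2.imwrite('pics/w2r.png',cv2.resize(a[170:320,240:370],None,fx=4,fy=4,interpolation=2))
E
```

```text
(no output)
```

View pics/w2r.png

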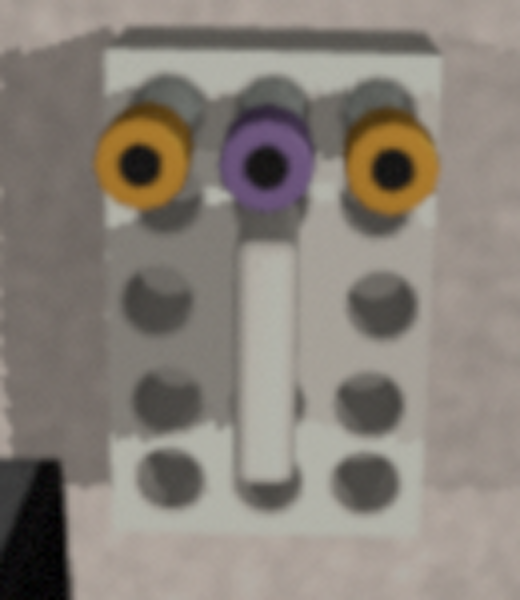

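```bash
python3 - <<'E'
from h import *
from scipy.optimize import least_squares
w=wload('w2.png')
Q=lambda q:(240+q[0]/4,170+q[1]/4)
px=np.array([Q(q) for q in [(105,50),(441,55),(420,535),(110,530),(241,242),(297,242),(239,484),(294,482),(266,165)]])
L=np.array([[-.055,-.035,.04],[-.055,.035,.04],[.055,.035,.04],[.055,-.035,.04],[-.025,-.006,.08],[-.025,.006,.08],[.025,-.006,.08],[.025,.006,.08],[-.042,0,.093]])
def m2(p):
    c,s=np.cos(p[2]),np.sin(p[2])
    return wproj(w,np.c_[p[0]+c*L[:,0]-s*L[:,1],p[1]+s*L[:,0]+c*L[:,1],L[:,2]])
r=least_squares(lambda p:(m2(p)-px).ravel(),[.52,-.216,-.39]);print(r.x,r.fun.reshape(-1,2).round(1).tolist())
o=get_obs();T=wpose(o)
d=np.r_[r.x[:2],.049]-o['eef_pos'];print('tool delta /0.2',T[:3,:3].T@d/.2, d)
want=R.from_euler('z',r.x[2]+np.pi)*R.from_euler('x',np.pi)
rv=(Rq(o['eef_rot']).inv()*want).as_rotvec();print(np.degrees(rv)/60)
E
```

```text
[ 0.5246 -0.2152 -0.3734] [[-0.2, -1.0], [0.6, -0.8], [0.2, 0.3], [0.9, 0.2], [-1.5, -0.6], [0.8, -0.4], [-1.3, 1.0], [0.4, 1.7], [0.4, -0.1]]
tool delta /0.2 [-0.1378 -0.0447  0.7689] [ 0.0238 -0.0171 -0.1537]
[0.0071 0.0043 0.0199]
```

Request:
{"method": "arm_command", "body": {"motion": "-0.069 -0.022 0.05 0.007 0.004 0.02 0.5; -0.069 -0.022 0.08 0 0 0 0.5; 0 0 0.12 0 0 0 0.5; 0 0 0.12 0 0 0 0.5; 0 0 0.12 0 0 0 0.5; 0 0 0.1 0 0 0 0.5; 0 0 0.06 0 0 0 0.5; 0 0 0 0 0 0 0.5; 0 0 0 0 0 0 0.5"}}

```text
time_s: 4.72
eef_pos: [0.5359, -0.2018, 0.0787]
eef_rot: [0.008, 0.176, 0.984, -0.002]
wrist_force: [0.4, -0.5, 0.3]
opening: 0.5
```

```bash
cat >> h.py <<'E'
def delta(xyz,yaw=None):
    o=get_obs();T=wpose(o);d=np.asarray(xyz)-o['eef_pos'];print('pos',o['eef_pos'],'t',o['time_s'],'q6',o['q'][5],'F',o['wrist_force'],'M',o['torque'],'op',o['opening'])
    print('shift units',T[:3,:3].T@d/.2)
    if yaw is not None:
        want=R.from_euler('z',yaw)*R.from_euler('x',np.pi);print('turn units',np.degrees((Rq(o['eef_rot']).inv()*want).as_rotvec())/60)
E
python3 - <<'E'
from h import *
delta([.5246,-.2152,.049],-.3734+np.pi)
E
```

```text
pos [ 0.5359 -0.2018  0.0787] t 4.7167 q6 -1.7885379677613626 F [ 0.3505 -0.4733  0.2777] M [ 0.0083 -0.0012  0.0449] op 0.4996715318187093
shift units [ 0.0322 -0.0823  0.148 ]
turn units [-0.0004  0.016   0.0194]
```

Request:
{"method": "arm_command", "body": {"motion": "0.032 -0.082 0 0 0.016 0.02 0.5; 0 0 0 0 0 0 0.5; 0 0 0.05 0 0 0 0.5; 0 0 0 0 0 0 0.5"}}

```text
time_s: 5.05
eef_pos: [0.5282, -0.2139, 0.0738]
eef_rot: [0.004, 0.184, 0.983, -0.001]
wrist_force: [0.1, 0.8, -0.5]
opening: 0.495
```

```bash
python3 - <<'E'
from h import *
delta([.5246,-.2152,.049],-.3734+np.pi)
E
```

```text
pos [ 0.5282 -0.2139  0.0738] t 5.05 q6 -1.7939772459354046 F [ 0.142   0.8308 -0.5476] M [ 0.0133 -0.0404 -0.0508] op 0.4949333514441763
shift units [ 0.0154 -0.0124  0.1238]
turn units [-0.0014  0.0078  0.0031]
```

Request:
{"method": "arm_command", "body": {"motion": "0.02 -0.015 0.03 0 0.01 0.003 0.5; 0 0 0.06 0 0 0 0.5; 0 0 0.04 0 0 0 0.5; 0 0 0.02 0 0 0 0.5; 0 0 0 0 0 0 0.5"}}

```text
time_s: 5.47
eef_pos: [0.5243, -0.2148, 0.0419]
eef_rot: [-0.0, 0.185, 0.983, -0.001]
wrist_force: [0.6, -0.1, -0.7]
opening: 0.503
```

```bash
python3 - <<'E'
from h import *
delta([.5246,-.2152,.049],-.3734+np.pi)
w,o=wsnap('w3.png')
E
```

```text
pos [ 0.5243 -0.2148  0.0419] t 5.4667 q6 -1.7946251098521935 F [ 0.6    -0.1001 -0.6558] M [-0.0585 -0.0005  0.0175] op 0.5030074914333877
shift units [-0.0021 -0.0014 -0.0357]
turn units [-0.0015 -0.0005  0.001 ]
```

View pics/w3.png

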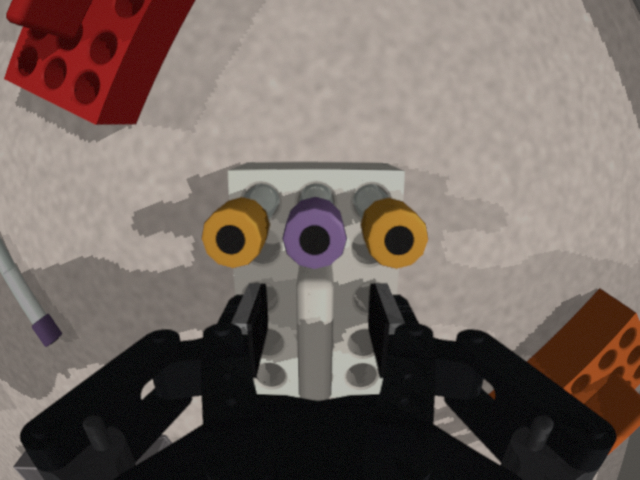

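The fin stands centred between the pads. I'll raise a little and close.

Request:
{"method": "arm_command", "body": {"motion": "0 0 -0.035 0 0 0 0.5; 0 0 0 0 0 0 0.3; 0 0 0 0 0 0 0; 0 0 0 0 0 0 0; 0 0 0 0 0 0 0; 0 0 0 0 0 0 0; 0 0 0 0 0 0 0"}}

```text
time_s: 6.1
eef_pos: [0.5244, -0.2149, 0.05]
eef_rot: [-0.0, 0.185, 0.983, -0.001]
wrist_force: [0.4, 0.0, -1.8]
opening: 0.129
```

Request:
{"method": "arm_command", "body": {"motion": "0 0 -0.05 0 0 0 0; 0 0 -0.1 0 0 0 0; 0 0 -0.1 0 0 0 0; 0 0 -0.1 0 0 0 0; 0 0 0 0 0 0 0; 0 0 0 0 0 0 0"}}

```text
time_s: 6.6
eef_pos: [0.5213, -0.2125, 0.1211]
eef_rot: [-0.004, 0.185, 0.983, 0.001]
wrist_force: [0.6, 0.5, -5.5]
opening: 0.132
```

```bash
python3 - <<'E'
from h import *
delta([.5246,-.2152,.049],-.3734+np.pi)
w,o=wsnap('w4.png')
E
```

```text
pos [ 0.5213 -0.2125  0.1211] t 6.6 q6 -1.7946818737789565 F [ 0.6026  0.4665 -5.4559] M [ 0.0003 -0.0198  0.0527] op 0.13154595678578818
shift units [-0.0234 -0.007   0.3605]
turn units [ 0.0005 -0.0087  0.001 ]
```

View pics/w4.png

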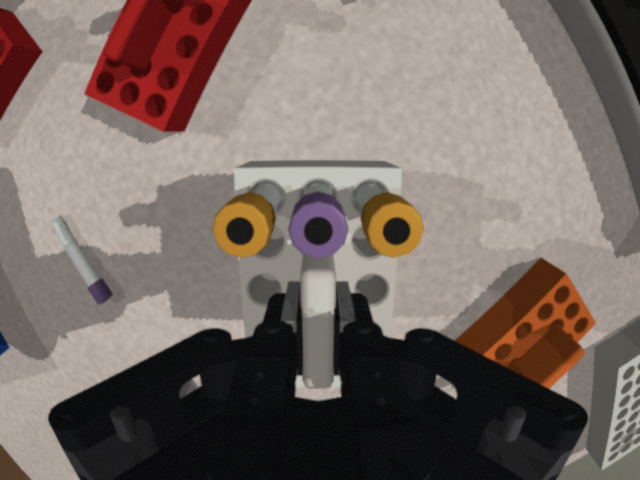

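Request:
{"method": "arm_command", "body": {"motion": "0 0 -0.1 0 0 -0.1 0; 0 0 -0.1 0 0 -0.1 0; 0 0 -0.1 0 0 -0.1 0; 0 0 -0.08 0 0 -0.1 0; 0 0 0 0 0 -0.1 0; 0 0 0 0 0 -0.08 0; 0 0.1 0 0 0 0 0; 0 0.15 0 0 0 0 0; 0 0.17 0 0 0 0 0; 0 0 0 0 0 0 0"}}

```text
time_s: 7.48
eef_pos: [0.4926, -0.127, 0.1861]
eef_rot: [-0.013, -0.13, 0.991, 0.01]
wrist_force: [-1.1, -0.7, -5.2]
opening: 0.129
```

```bash
python3 - <<'E'
from h import *
delta([.5237,.1521,.20],.241+np.pi)
E
```

```text
pos [ 0.4926 -0.127   0.1861] t 7.4833 q6 -2.3198966237327894 F [-1.0711 -0.7345 -5.1656] M [-0.0419  0.009  -0.0407] op 0.1287023986594369
shift units [-0.5094  1.3095 -0.0507]
turn units [ 0.022  -0.0217  0.0195]
```

Request:
{"method": "arm_command", "body": {"motion": "-0.064 0.15 -0.01 0.022 -0.02 0.02 0; -0.064 0.16 -0.01 0 0 0 0; -0.064 0.16 -0.01 0 0 0 0; -0.064 0.16 -0.01 0 0 0 0; -0.064 0.16 -0.01 0 0 0 0; -0.064 0.16 -0.01 0 0 0 0; -0.064 0.16 0 0 0 0 0; -0.03 0.1 0 0 0 0 0; 0 0 0 0 0 0 0; 0 0 0 0 0 0 0"}}

```text
time_s: 8.32
eef_pos: [0.5203, 0.1438, 0.1836]
eef_rot: [-0.011, -0.119, 0.993, 0.002]
wrist_force: [-0.4, -0.3, -4.2]
opening: 0.13
```

```bash
python3 - <<'E'
from h import *
delta([.5237,.1521,.20],.241+np.pi)
w,o=wsnap('w5.png'); snap('scene','s5.png')
E
```

```text
pos [0.5203 0.1438 0.1836] t 8.3167 q6 -1.7621811680499122 F [-0.3696 -0.2807 -4.1953] M [-0.0597 -0.0193 -0.0644] op 0.12986891400269732
shift units [-0.0245  0.0371 -0.0825]
turn units [ 0.0062 -0.0198 -0.0022]
```

View pics/w5.png

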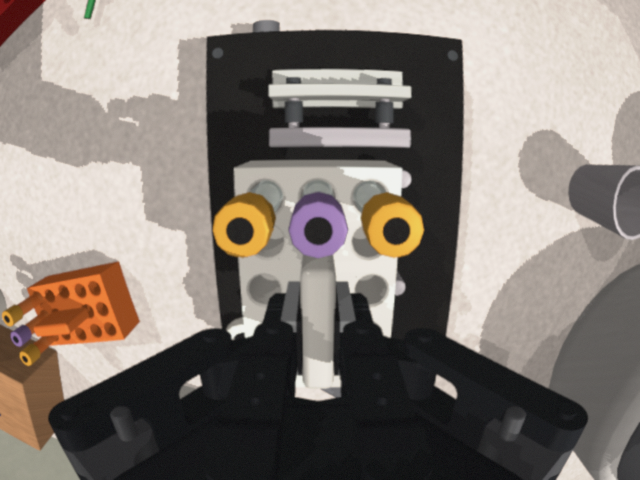

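```bash
python3 - <<'E'
import cv2
a=cv2.imread('pics/w5.png'); cv2.imwrite('pics/w5c.png',cv2.resize(a[20:340,200:470],None,fx=2.2,fy=1.875,interpolation=2))
a=cv2.imread('pics/s5.png'); cv2.imwrite('pics/s5c.png',cv2.resize(a[150:350,310:480],None,fx=3,fy=3,interpolation=2))
E
```

```text
(no output)
```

View pics/w5c.png

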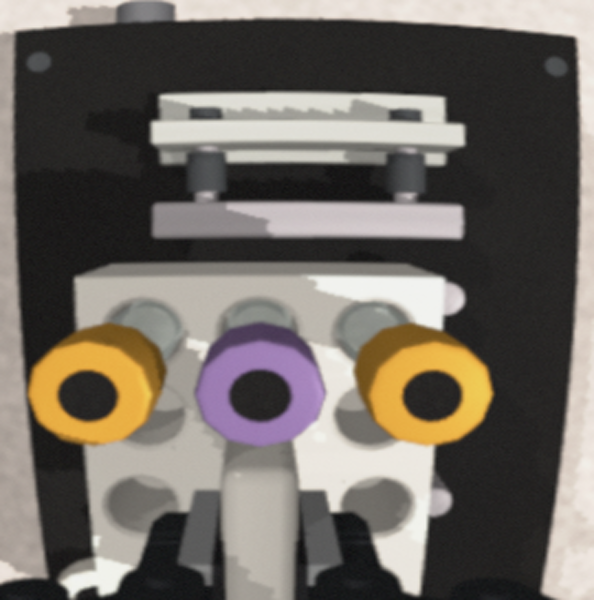

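View pics/s5c.png

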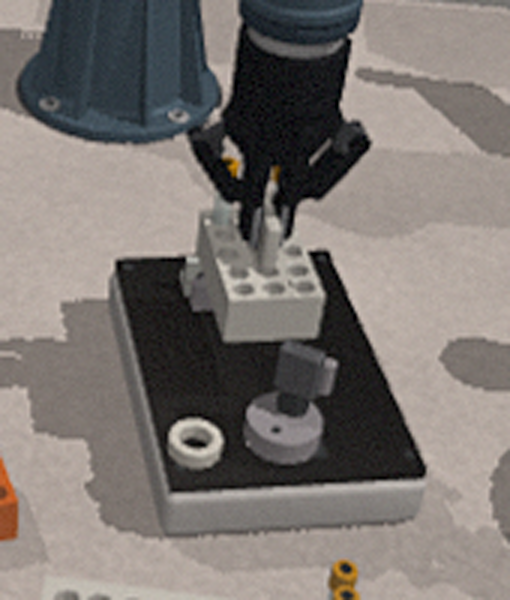

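```bash
python3 - <<'E'
from fit import *
w=wload('w5.png');w1=wload('w1.png')
P=lambda q:(200+q[0]/2.2,20+q[1]/1.875); P1=lambda q:(180+q[0]/2.5,10+q[1]/2.5)
obs=np.array([P(q) for q in [(152,238),(463,238),(466,298),(452,501),(455,298),(438,501)]])
obs1=np.array([P1(q) for q in [(369,149),(455,288),(427,449),(446,434)]])
def model(p,w):
    b=p[4];return wproj(w,nestpts(p,[[b,-.045,.033],[b,.045,.033],[-.038,.047,.03],[.038,.047,.03],[-.038,.041,.03],[.038,.041,.03]]))
def model1(p,w):
    a=p[3];return wproj(w,nestpts(p,[[-.038,.041,.03],[.038,.041,.03],[.0845+.014*np.cos(a),-.014*np.sin(a),.03],[.0845,0,.086]]))
W=np.array([[1,1],[1,1],[1,0],[1,0],[0,1],[0,1]])
f5=lambda p:((model(p,w)-obs)*W).ravel(); f1=lambda p:(model1(p,w1)-obs1).ravel()
for nm,f in [('w5',lambda p:np.r_[f5(p),1e-3*(p[3]-.6)]),('both',lambda p:np.r_[f5(p),2*f1(p)])]:
    r=least_squares(f,[.51,.158,.24,.6,-.055]);print(nm,r.x);print(r.fun.round(1))
n=r.x
# rack in hand: front/top edges
L=np.array([[-.055,-.035,.04],[-.055,.035,.04],[-.042,-.0,.093]])
px=np.array([P(q) for q in [(75,278),(445,278),(260,396)]])
o=get_obs();z0=o['eef_pos'][2]-.05
def m(p):
    c,s=np.cos(p[2]),np.sin(p[2]);return wproj(w,np.c_[p[0]+c*L[:,0]-s*L[:,1],p[1]+s*L[:,0]+c*L[:,1],z0+L[:,2]])
r=least_squares(lambda p:(m(p)-px).ravel(),[.52,.144,.24]);print('rack',r.x,r.fun.round(1),'tcp',o['eef_pos'],R.from_matrix(wpose(o)[:3,:3]).as_euler('zyx'))
d=r.x[:2]-n[:2];c,s=np.cos(n[2]),np.sin(n[2]);print('rack in nest',c*d[0]+s*d[1],-s*d[0]+c*d[1],r.x[2]-n[2])
E
```

```text
w5 [ 0.5132  0.1567  0.2448  0.6    -0.0584]
[-0.9 -0.3  0.5  0.3  0.1 -0.   0.3  0.  -0.  -0.6 -0.   0.7  0. ]
both [ 0.5141  0.1574  0.2529  0.7013 -0.0595]
[-0.9  0.3  0.5 -0.3  0.3  0.   1.3  0.  -0.   0.5 -0.   1.6 -1.2 -2.2
  0.8 -0.8  0.  -0.2 -0.9  1.9]
rack [0.5215 0.143  0.2363] [-0.9  0.8 -0.4  1.3  0.8 -1.4] tcp [0.5204 0.1426 0.1837] [ 2.905  -0.0217 -3.1401]
rack in nest 0.003501320131515138 -0.015795219589106773 -0.01667103671142603
```

```bash
python3 - <<'E'
from h import *
delta([.5213,.1507,.130],.247+np.pi)
E
```

```text
pos [0.5204 0.1426 0.1837] t 8.4167 q6 -1.7623650334618437 F [ 0.4124 -1.1377 -4.207 ] M [-0.0296 -0.0825 -0.0059] op 0.12759900288749032
shift units [-0.0197  0.0367  0.2685]
turn units [ 0.0063 -0.0198 -0.0099]
```

Request:
{"method": "arm_command", "body": {"motion": "-0.02 0.037 0.02 0.006 -0.02 -0.01 0; 0 0 0.08 0 0 0 0; 0 0 0.08 0 0 0 0; 0 0 0.06 0 0 0 0; 0 0 0.02 0 0 0 0; 0 0 0 0 0 0 0"}}

```text
time_s: 8.92
eef_pos: [0.5234, 0.1425, 0.1289]
eef_rot: [0.0, -0.119, 0.993, -0.001]
wrist_force: [0.9, -0.3, -4.5]
opening: 0.132
```

```bash
python3 - <<'E'
from h import *
delta([.5213,.1507,.116],.247+np.pi)
E
```

```text
pos [0.5234 0.1425 0.1289] t 8.9167 q6 -1.7591348462340735 F [ 0.8849 -0.2983 -4.5193] M [-0.013   0.0331 -0.0152] op 0.13219396466982727
shift units [0.0004 0.0423 0.0646]
turn units [-0.0022  0.0001 -0.0089]
```

Request:
{"method": "arm_command", "body": {"motion": "0 0.045 0.02 0 0 -0.012 0; 0 0.01 0.02 0 0 0 0; 0 0 0.015 0 0 0 0; 0 0 0 0 0 0 0"}}

```text
time_s: 9.25
eef_pos: [0.5217, 0.1522, 0.1185]
eef_rot: [0.001, -0.124, 0.992, -0.001]
wrist_force: [-0.8, 0.0, -4.5]
opening: 0.129
```

```bash
python3 - <<'E'
from h import *
delta([.5213,.1507,.112],.247+np.pi)
w,o=wsnap('w6.png'); snap('scene','s6.png'); snap('side','d6.png')
a=cv2.imread('pics/s6.png'); b=cv2.resize(a[200:350,330:480],None,fx=2.6,fy=2.6,interpolation=2)
a=cv2.imread('pics/d6.png'); c=cv2.resize(a[150:300,210:360],None,fx=2.6,fy=2.6,interpolation=2)
cv2.imwrite('pics/sd6.png',np.hstack([b,c]))
E
```

```text
pos [0.5217 0.1522 0.1185] t 9.25 q6 -1.7510433990122791 F [-0.8356  0.0281 -4.4508] M [-0.0265  0.0166  0.0013] op 0.1294578143584115
shift units [ 0.004  -0.0066  0.0325]
turn units [-0.0027  0.0018  0.0012]
```

View pics/w6.png

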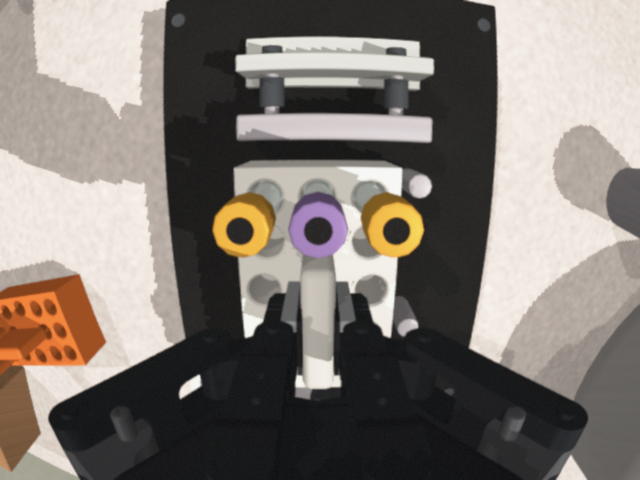

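View pics/sd6.png

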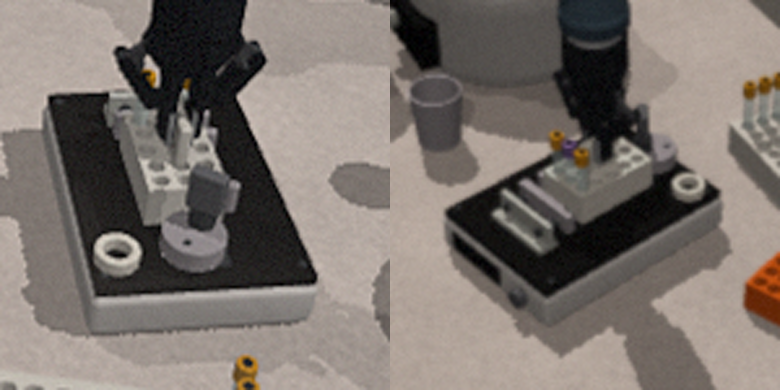

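Request:
{"method": "arm_command", "body": {"motion": "0 -0.006 0.02 0 0 0 0; 0 0 0.015 0 0 0 0; 0 0 0.01 0 0 0 0; 0 0 0 0 0 0 0"}}

```text
time_s: 9.73
eef_pos: [0.5234, 0.1509, 0.1104]
eef_rot: [0.003, -0.124, 0.992, -0.001]
wrist_force: [-0.4, -0.3, -4.0]
opening: 0.127
```

```bash
python3 - <<'E'
from h import *
delta([.5213,.1507,.110],.247+np.pi)
E
```

```text
pos [0.5234 0.1509 0.1104] t 9.7333 q6 -1.75363716982586 F [-0.3762 -0.2561 -4.0214] M [ 0.0624 -0.0088  0.0261] op 0.12728856425399743
shift units [0.0107 0.0016 0.0019]
turn units [-0.0035  0.0048  0.0014]
```

Request:
{"method": "arm_command", "body": {"motion": "0 0 0.015 0 0.004 0 0; 0 0 0 0 0 0 0"}}

```text
time_s: 9.9
eef_pos: [0.5247, 0.1506, 0.1108]
eef_rot: [0.001, -0.124, 0.992, -0.002]
wrist_force: [0.0, 0.2, -4.7]
opening: 0.131
```

Request:
{"method": "arm_command", "body": {"motion": "0 0 0.015 0 0 0 0; 0 0 0 0 0 0 0"}}

```text
time_s: 10.07
eef_pos: [0.5261, 0.1504, 0.1104]
eef_rot: [0.003, -0.124, 0.992, -0.003]
wrist_force: [0.5, 0.6, -4.0]
opening: 0.129
```

Request:
{"method": "arm_command", "body": {"motion": "0.025 0 0.025 0 0.003 0 0; 0 0 0 0 0 0 0"}}

```text
time_s: 10.23
eef_pos: [0.5275, 0.1502, 0.111]
eef_rot: [0.008, -0.124, 0.992, -0.002]
wrist_force: [-0.4, 0.0, -4.6]
opening: 0.131
```

```bash
python3 - <<'E'
from h import *
delta([.5213,.1507,.110],.247+np.pi)
E
```

```text
pos [0.5275 0.1502 0.111 ] t 10.2333 q6 -1.7537069431552712 F [-0.3972  0.0247 -4.5798] M [-0.0226  0.1215  0.0301] op 0.13077716697815966
shift units [0.0297 0.0101 0.0043]
turn units [-0.0065  0.0155  0.001 ]
```

Request:
{"method": "arm_command", "body": {"motion": "0.04 0.01 0 -0.006 0.025 0 0; 0 0 0 0 0 0 0"}}

```text
time_s: 10.4
eef_pos: [0.5199, 0.1503, 0.1111]
eef_rot: [-0.004, -0.124, 0.992, -0.001]
wrist_force: [-0.6, 0.0, -5.0]
opening: 0.13
```

```bash
python3 - <<'E'
from h import *
delta([.5213,.1507,.110],.247+np.pi); print(get_obs()['q'],get_obs()['joint_efforts'])
E
```

```text
pos [0.5199 0.1503 0.1111] t 10.4 q6 -1.7543451684487852 F [-0.5791  0.0148 -4.9539] M [0.0236 0.0022 0.038 ] op 0.13011406426644873
shift units [-0.0075  0.0003  0.0053]
turn units [-0.0007 -0.0077  0.0009]
[ 0.0633  0.253   1.7841 -0.0025  1.1123 -1.7543] [ -0.1183 -46.8264 -33.6071   0.0044   0.2218  -0.0072]
```

Request:
{"method": "arm_command", "body": {"motion": "-0.005 0 0.035 0 -0.005 0 0"}}

```text
time_s: 10.48
eef_pos: [0.5221, 0.1507, 0.1081]
eef_rot: [-0.0, -0.124, 0.992, -0.001]
wrist_force: [-28.8, 0.1, 71.9]
opening: 0.133
```

Request:
{"method": "arm_command", "body": {"motion": "0 0 0.02 0 0 0 0"}}

```text
time_s: 10.57
eef_pos: [0.5226, 0.1508, 0.1079]
eef_rot: [0.0, -0.124, 0.992, -0.001]
wrist_force: [-21.6, -3.8, 36.9]
opening: 0.133
```

```bash
python3 - <<'E'
from h import *
delta([.5213,.1507,.110],.247+np.pi); print(get_obs()['q'],get_obs()['joint_efforts'])
E
```

```text
pos [0.5226 0.1508 0.1079] t 10.5667 q6 -1.7551258756909311 F [-21.58    -3.7765  36.8626] M [-0.5774  3.238  -0.0166] op 0.13251733698497284
shift units [ 0.0064  0.0013 -0.0106]
turn units [-0.002   0.      0.0021]
[ 0.0638  0.258   1.7853 -0.0023  1.0978 -1.7551] [ -1.4832 -27.5853 -27.7944   0.571   -6.4656  -0.0779]
```

Request:
{"method": "arm_command", "body": {"motion": "0 0 -0.005 0 0 0 0; 0 0 0 0 0 0 0"}}

```text
time_s: 10.73
eef_pos: [0.5234, 0.1508, 0.1101]
eef_rot: [0.002, -0.124, 0.992, -0.001]
wrist_force: [0.2, 0.1, -4.8]
opening: 0.128
```

```bash
python3 - <<'E'
from h import *
n=[.5135,.157,.247];c,s=np.cos(n[2]),np.sin(n[2])
delta([n[0]+c*.006,n[1]+s*.006,.108],.247+np.pi); o=get_obs();d=o['eef_pos'][:2]-n[:2];print('nest xy',c*d[0]+s*d[1],-s*d[0]+c*d[1])
w,o=wsnap('w7.png')
E
```

```text
pos [0.5234 0.1508 0.1101] t 10.7333 q6 -1.7551473469591967 F [ 0.214   0.1489 -4.8169] M [ 0.0377 -0.055  -0.028 ] op 0.12831102022488527
shift units [0.0102 0.0421 0.0103]
turn units [-0.0029  0.003   0.0025]
nest xy 0.008052004477075202 -0.008414545441400334
```

View pics/w7.png

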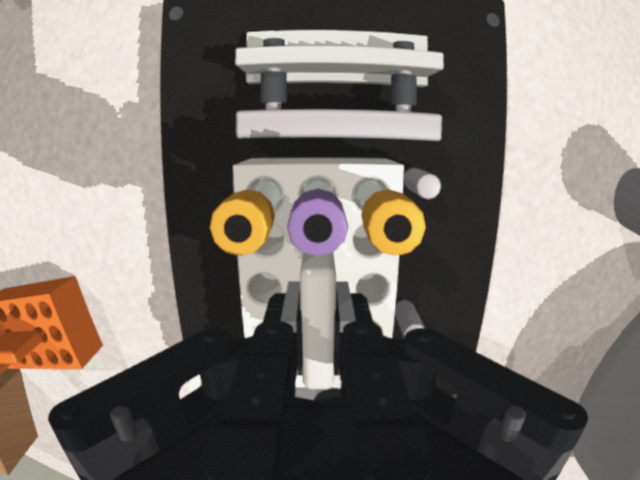

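Request:
{"method": "arm_command", "body": {"motion": "0.01 0.03 0 0 0.003 0 0; 0 0 0 0 0 0 0"}}

```text
time_s: 10.95
eef_pos: [0.5186, 0.1566, 0.108]
eef_rot: [-0.001, -0.124, 0.992, -0.001]
wrist_force: [-6.3, 3.2, 6.3]
opening: 0.129
```

```bash
cat >> h.py <<'E'
def nst(n=[.5135,.157,.247]):
    o=get_obs();c,s=np.cos(n[2]),np.sin(n[2]);d=o['eef_pos'][:2]-n[:2];F=o['wrist_force']
    print('nest xy mm',1e3*(c*d[0]+s*d[1]),1e3*(-s*d[0]+c*d[1]),'z',o['eef_pos'][2],'F nest',c*F[0]+s*F[1],-s*F[0]+c*F[1],F[2],'M',o['torque'],'t',o['time_s'],'q6',o['q'][5],'op',o['opening'])
    want=R.from_euler('z',n[2]+np.pi)*R.from_euler('x',np.pi);print('turn units',np.degrees((Rq(o['eef_rot']).inv()*want).as_rotvec())/60)
E
python3 -c "from h import *;nst()"
```

```text
nest xy mm 4.822522081159781 -1.6628829829568779 z 0.10798867722647462 F nest -5.299314640426358 4.595273837221264 6.273149796228558 M [0.524  0.4927 0.0613] t 10.95 q6 -1.742923533181642 op 0.12864448439469253
turn units [-0.0017 -0.0026  0.0015]
```

Request:
{"method": "arm_command", "body": {"motion": "0 0.015 -0.003 0 0 0 0; 0 0 0 0 0 0 0"}}

```text
time_s: 11.12
eef_pos: [0.518, 0.1587, 0.108]
eef_rot: [-0.001, -0.124, 0.992, -0.002]
wrist_force: [-2.0, -3.3, 4.5]
opening: 0.132
```

```bash
python3 - <<'E'
from h import *
nst();w,o=wsnap('w8.png')
cv2.imwrite('pics/w8c.png',cv2.resize(w['img'][80:360,200:480,::-1],None,fx=2.1,fy=2.1,interpolation=2))
E
```

```text
nest xy mm 4.815689260778997 0.5838028513487288 z 0.10802305205073208 F nest -2.696290094825213 -2.6854961978055676 4.539591991758113 M [-0.3978  0.1208 -0.0022] t 11.1167 q6 -1.7362345099651753 op 0.1316269884223924
turn units [-0.0044 -0.0028  0.0021]
```

View pics/w8c.png

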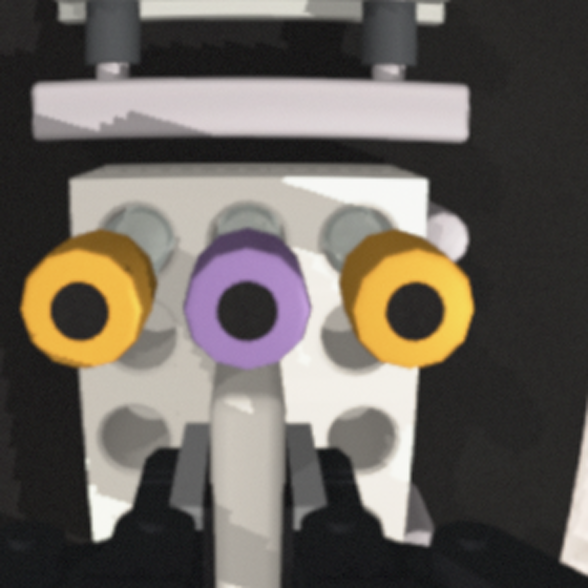

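Request:
{"method": "arm_command", "body": {"motion": "0 0.015 -0.002 0 0 0 0"}}

```text
time_s: 11.25
eef_pos: [0.5178, 0.1596, 0.1085]
eef_rot: [-0.001, -0.124, 0.992, -0.004]
wrist_force: [1.0, -18.7, -0.6]
opening: 0.129
```

```bash
python3 -c "from h import *;nst()"
```

```text
nest xy mm 4.815878397483192 1.4448887409690636 z 0.10848700405273473 F nest -3.576138009491727 -18.412432643684667 -0.6077615340725167 M [-3.3946 -0.3479 -0.1874] t 11.25 q6 -1.7306241722350733 op 0.12902012046396436
turn units [-0.008  -0.0032  0.0023]
```

Request:
{"method": "arm_command", "body": {"motion": "0 0.015 0 0 0 0 0"}}

```text
time_s: 11.33
eef_pos: [0.5178, 0.1596, 0.1086]
eef_rot: [-0.001, -0.124, 0.992, -0.007]
wrist_force: [-0.5, -15.8, 2.0]
opening: 0.134
```

```bash
python3 -c "from h import *;nst()"
```

```text
nest xy mm 4.845968254896621 1.442513396346115 z 0.10860243889667648 F nest -4.368792309916619 -15.228051307288311 2.033851661141964 M [-2.8518 -0.2118 -0.1684] t 11.3333 q6 -1.724351522792251 op 0.13423749150505043
turn units [-0.0135 -0.0037  0.0024]
```

Request:
{"method": "arm_command", "body": {"motion": "0 0 0.004 -0.01 0 0 0; 0 0 0 0 0 0 0"}}

```text
time_s: 11.5
eef_pos: [0.5184, 0.1584, 0.1081]
eef_rot: [-0.001, -0.124, 0.992, -0.003]
wrist_force: [-0.0, 2.1, 0.0]
opening: 0.13
```

```bash
python3 -c "from h import *;nst()"
```

```text
nest xy mm 5.0993793852607325 0.18451607940768944 z 0.10812275670988092 F nest 0.4975125799573757 2.0138558164459894 0.0016907185927170776 M [0.3885 0.0541 0.0493] t 11.5 q6 -1.7355370831863701 op 0.12961783908114696
turn units [-0.0053 -0.0035  0.002 ]
```

Request:
{"method": "arm_command", "body": {"motion": "0 0.012 0.003 -0.004 0 0 0; 0 0.004 0 0 0 0 0.3; 0 0 0 0 0 0 0.35; 0 0 0 0 0 0 0.35; 0 0 0 0 0 0 0.4"}}

```text
time_s: 11.92
eef_pos: [0.5187, 0.1613, 0.1084]
eef_rot: [-0.001, -0.124, 0.992, -0.002]
wrist_force: [1.0, 0.9, 0.8]
opening: 0.398
```

```bash
python3 - <<'E'
from h import *
nst();w,o=wsnap('w9.png')
cv2.imwrite('pics/w9c.png',cv2.resize(w['img'][80:360,200:480,::-1],None,fx=2.1,fy=2.1,interpolation=2))
E
```

```text
nest xy mm 6.055469571695913 2.8563502408722266 z 0.10841700113281766 F nest 1.1852452516346217 0.6632984929482871 0.79863923461426 M [0.0124 0.0101 0.011 ] t 11.9167 q6 -1.7325488790246832 op 0.39799262046063405
turn units [-0.0034 -0.0018  0.0017]
```

View pics/w9c.png

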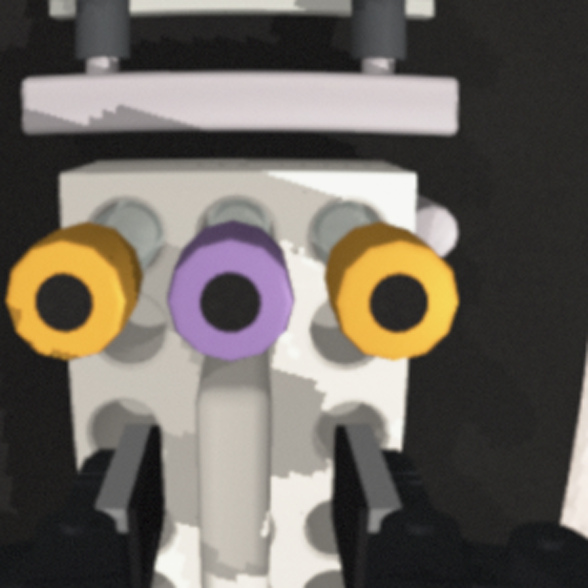

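Request:
{"method": "arm_command", "body": {"motion": "0 0 -0.05 0 0 0 0.4; 0 0 -0.1 0 0 0 0.4; 0 0 -0.12 0 0 0 0.4; 0 0 -0.12 0 0 0 0.4; 0 0 -0.12 0 0 -0.1 0.4; 0 0 -0.1 0 0 -0.11 0.4; 0 0 -0.1 0 0 -0.11 0.4; 0 0 -0.1 0 0 -0.11 0.4; 0 0 -0.1 0 0 -0.11 0.4; 0 0 0 0 0 -0.11 0.4"}}

```text
time_s: 12.8
eef_pos: [0.5167, 0.1641, 0.3036]
eef_rot: [-0.002, -0.462, 0.887, -0.0]
wrist_force: [0.3, 0.5, 0.5]
opening: 0.399
```

Request:
{"method": "arm_command", "body": {"motion": "0 0 0 0 0 -0.11 0.4; 0 0 0 0 0 -0.08 0.4; 0 0 0 0 0 0 0.4; 0 0 0 0 0 0 0.4"}}

```text
time_s: 13.13
eef_pos: [0.5174, 0.1651, 0.3098]
eef_rot: [0.002, -0.553, 0.833, -0.002]
wrist_force: [-0.0, 0.3, -0.2]
opening: 0.395
```

```bash
python3 - <<'E'
from h import *
delta([.617,.222,.27],np.radians(244)); w,o=wsnap('w10.png')
E
```

```text
pos [0.5174 0.1651 0.3098] t 13.1333 q6 -2.6527561459645703 F [-0.0046  0.2542 -0.2244] M [-0.0281 -0.056  -0.0393] op 0.39521659214236265
shift units [-0.4551 -0.3479  0.2014]
turn units [-0.0044  0.0017  0.0532]
```

View pics/w10.png

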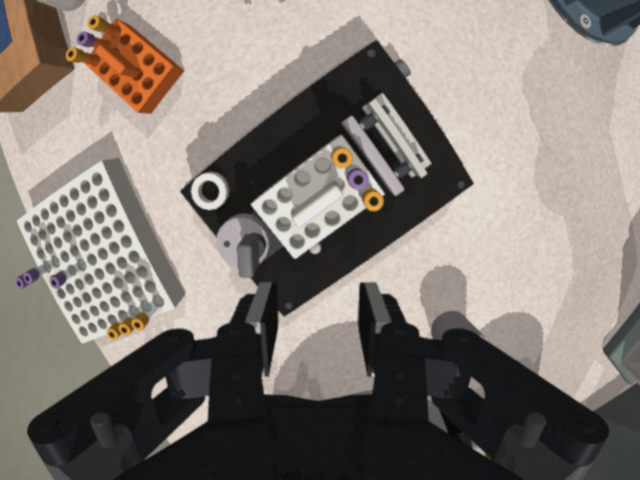

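Request:
{"method": "arm_command", "body": {"motion": "-0.115 -0.087 0.05 0 0 0.053 0.4; -0.115 -0.087 0.05 0 0 0 0.4; -0.115 -0.087 0.05 0 0 0 0.4; -0.115 -0.087 0.03 0 0 0 0.4; 0 0 0 0 0 0 0.4; 0 0 0 0 0 0 0.4"}}

```text
time_s: 13.68
eef_pos: [0.6228, 0.2204, 0.2718]
eef_rot: [0.001, -0.522, 0.853, -0.001]
wrist_force: [0.0, 0.1, 0.0]
opening: 0.398
```

```bash
python3 - <<'E'
from h import *
delta([.5954,.1777,.20],np.radians(244)); w,o=wsnap('w11.png')
E
```

```text
pos [0.6228 0.2204 0.2718] t 13.6833 q6 -2.5079507365197653 F [0.0246 0.1125 0.0159] M [-0.0126 -0.0068  0.0572] op 0.3982781435562996
shift units [0.2528 0.0261 0.3587]
turn units [-0.0028  0.0005 -0.0174]
```

View pics/w11.png

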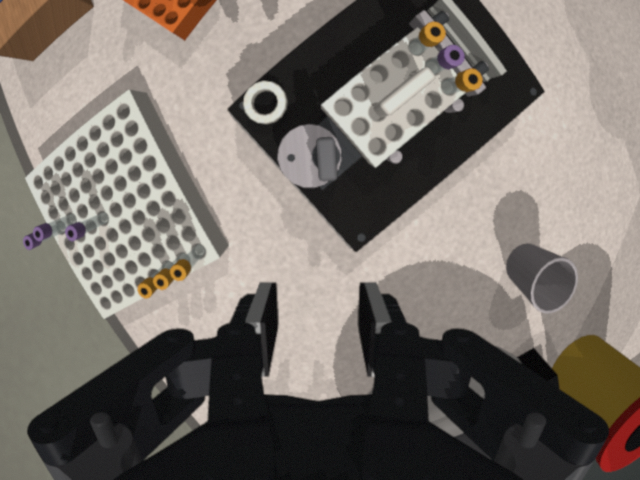

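```bash
python3 - <<'E'
from h import *
w=wload('w11.png')
cv2.imwrite('pics/w11k.png',cv2.resize(w['img'][110:200,260:360,::-1],None,fx=6,fy=6,interpolation=2))
cv2.imwrite('pics/w11r.png',cv2.resize(w['img'][0:180,310:510,::-1],None,fx=3.3,fy=3.3,interpolation=2))
E
```

```text
(no output)
```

View pics/w11k.png

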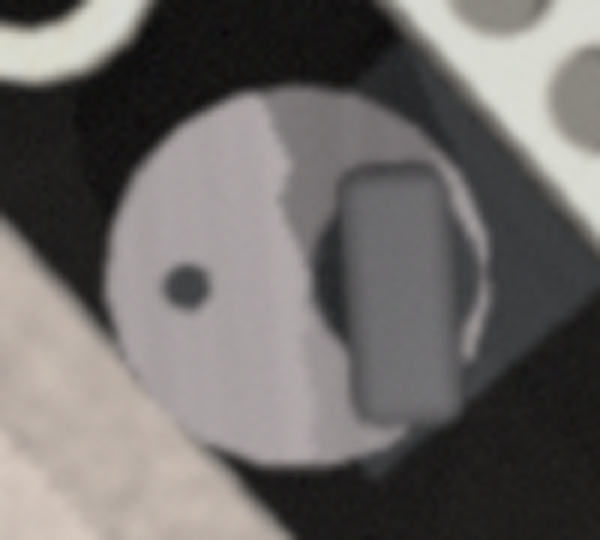

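View pics/w11r.png

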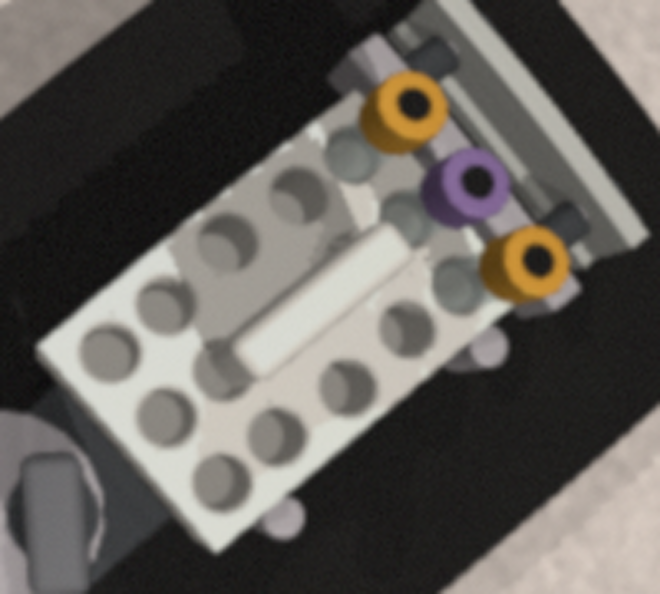

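```bash
python3 - <<'E'
from h import *
from scipy.optimize import least_squares
w=wload('w11.png')
Q=lambda q:(260+q[0]/6,110+q[1]/6)
px=np.array([Q(q) for q in [(297,277),(345,168),(440,165),(460,420),(358,425)]])
# image right ~ -? determine via phi
def m(p):
    c,s=np.cos(p[2]),np.sin(p[2]);L=np.array([[.014,0,.09],[.007,-.016,.146],[-.007,-.016,.146],[-.007,.016,.146],[.007,.016,.146]])
    return wproj(w,np.c_[p[0]+c*L[:,0]-s*L[:,1],p[1]+s*L[:,0]+c*L[:,1],L[:,2]])
r=least_squares(lambda p:(m(p)-px).ravel(),[.595,.178,-.4]);print(r.x,r.fun.round(1))
C=wonz(w,*Q((400,294)),.146);D=wonz(w,*px[0],.09);print(C,D,np.linalg.norm((D-C)[:2]),np.arctan2(*(D-C)[1::-1]))
# rack fit: top corners z=.1
S=lambda q:(310+q[0]/3.3,q[1]/3.3)
px2=np.array([S(q) for q in [(38,347),(215,552),(232,358),(262,380),(383,225),(413,248),(478,182)]])
L=np.array([[.055,-.035,.04],[.055,.035,.04],[.025,-.006,.08],[.025,.006,.08],[-.025,-.006,.08],[-.025,.006,.08],[-.042,0,.093]])
def m2(p):
    c,s=np.cos(p[2]),np.sin(p[2]);return wproj(w,np.c_[p[0]+c*L[:,0]-s*L[:,1],p[1]+s*L[:,0]+c*L[:,1],.06+L[:,2]])
r2=least_squares(lambda p:(m2(p)-px2).ravel(),[.518,.16,.247]);print('rack',r2.x,r2.fun.round(1))
pins=[wonz(w,*S(q),.09) for q in [(282,518),(489,347)]];print('pins',pins, np.arctan2(*(pins[0]-pins[1])[1::-1]))
p=(pins[0]+pins[1])[:2]/2;t=r2.x[2];print('nest~',p-.041*np.array([-np.sin(t),np.cos(t)]))
E
```

```text
[ 0.5956  0.1776 -0.4041] [-0.3 -0.4 -1.9 -0.3  1.9 -1.1  1.3  0.7 -1.1  1.1]
[0.5956 0.1774 0.146 ] [0.6084 0.1725 0.09  ] 0.013675884914016811 -0.36240815593432796
rack [0.5184 0.1585 0.2582] [-0.9  0.9  0.5  1.2 -2.  -3.  -0.5  2.8  1.4 -3.5  2.5  1.9 -0.6 -0.2]
pins [array([0.5413, 0.2064, 0.09  ]), array([0.4677, 0.1882, 0.09  ])] 0.24171274332938433
nest~ [0.515  0.1576]
```

```bash
python3 - <<'E'
from h import *
delta([.5956,.1776,.18],np.radians(248.2))
E
```

```text
pos [0.6224 0.2202 0.2715] t 13.7333 q6 -2.508245317738228 F [-0.5248  0.0581 -1.3017] M [-0.0181  0.0461 -0.0211] op 0.4010599428287658
shift units [0.251  0.0239 0.4572]
turn units [-0.0025  0.0003 -0.0873]
```

Request:
{"method": "arm_command", "body": {"motion": "0.09 0.008 0.05 -0.002 0 -0.09 0.4; 0.09 0.008 0.1 0 0 0 0.4; 0.06 0.006 0.12 0 0 0 0.4; 0 0 0.1 0 0 0 0.4; 0 0 0.05 0 0 0 0.4; 0 0 0 0 0 0 0.4; 0 0 0 0 0 0 0.4"}}

```text
time_s: 14.32
eef_pos: [0.5955, 0.1754, 0.1909]
eef_rot: [0.003, -0.561, 0.828, -0.002]
wrist_force: [0.2, -0.1, 0.2]
opening: 0.401
```

```bash
python3 - <<'E'
from h import *
delta([.5956,.1776,.155],np.radians(248.2)); w,o=wsnap('w12.png')
E
```

```text
pos [0.5955 0.1754 0.1909] t 14.3167 q6 -2.66653812012512 F [ 0.1776 -0.0576  0.2187] M [ 0.0107 -0.0395  0.0019] op 0.40075007279799835
shift units [-0.0097  0.0048  0.1794]
turn units [-0.0062  0.0032  0.0009]
```

View pics/w12.png

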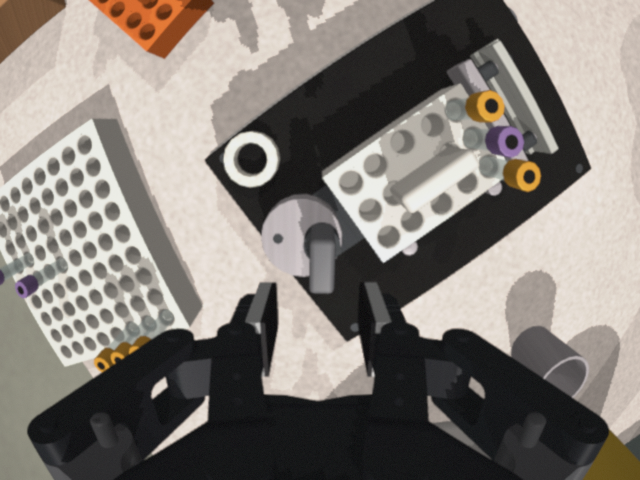

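Request:
{"method": "arm_command", "body": {"motion": "-0.012 0.005 0.05 -0.006 0.003 0 0.4; 0 0 0.08 0 0 0 0.4; 0 0 0.06 0 0 0 0.4; 0 0 0 0 0 0 0.4; 0 0 0 0 0 0 0.4"}}

```text
time_s: 14.78
eef_pos: [0.5995, 0.1803, 0.1568]
eef_rot: [0.004, -0.561, 0.827, -0.002]
wrist_force: [-0.3, 0.0, 0.1]
opening: 0.397
```

```bash
python3 - <<'E'
from h import *
delta([.5956,.1776,.112],np.radians(248.2)); w,o=wsnap('w13.png')
E
```

```text
pos [0.5995 0.1803 0.1568] t 14.7833 q6 -2.660716007529495 F [-0.2652  0.048   0.0712] M [ 0.0026  0.0327 -0.0338] op 0.3965766085535223
shift units [0.021  0.0152 0.2239]
turn units [-0.0082  0.0047  0.002 ]
```

View pics/w13.png

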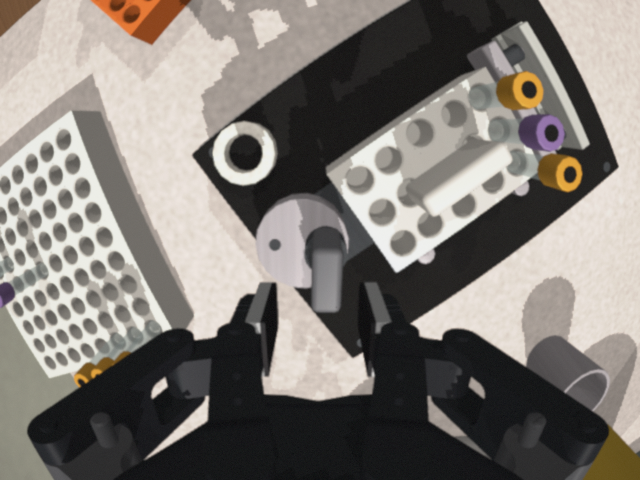

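Request:
{"method": "arm_command", "body": {"motion": "0.025 0.017 0.03 -0.008 0.005 0 0.4; 0 0 0.06 0 0 0 0.4; 0.01 0.005 0.04 0 0 0 0.4; 0 0 0 0 0 0 0.4"}}

```text
time_s: 15.17
eef_pos: [0.5933, 0.1753, 0.1303]
eef_rot: [0.001, -0.562, 0.827, -0.001]
wrist_force: [0.1, 0.3, 0.0]
opening: 0.402
```

```bash
python3 - <<'E'
from h import *
delta([.5956,.1776,.112],np.radians(248.2))
E
```

```text
pos [0.5933 0.1753 0.1303] t 15.1667 q6 -2.667441093547086 F [0.1123 0.3156 0.0045] M [ 0.0141  0.007  -0.0113] op 0.4016523858847364
shift units [-0.0149 -0.0062  0.0914]
turn units [-0.0018  0.0004  0.0024]
```

Request:
{"method": "arm_command", "body": {"motion": "-0.012 -0.004 0.05 0 0 0 0.4; 0.004 0 0.05 0 0 0 0.4; 0 0 0 0 0 0 0.4"}}

```text
time_s: 15.42
eef_pos: [0.5945, 0.1763, 0.1079]
eef_rot: [0.001, -0.561, 0.828, -0.001]
wrist_force: [-0.9, -0.5, -0.3]
opening: 0.398
```

```bash
python3 - <<'E'
from h import *
delta([.5956,.1776,.112],np.radians(248.2))
w,o=wsnap('w14.png')
E
```

```text
pos [0.5945 0.1763 0.1079] t 15.4167 q6 -2.6655039501536777 F [-0.9129 -0.4921 -0.2868] M [0.0155 0.0156 0.004 ] op 0.3979521551664483
shift units [-0.0079 -0.0026 -0.0205]
turn units [-0.0014  0.0003  0.0019]
```

View pics/w14.png

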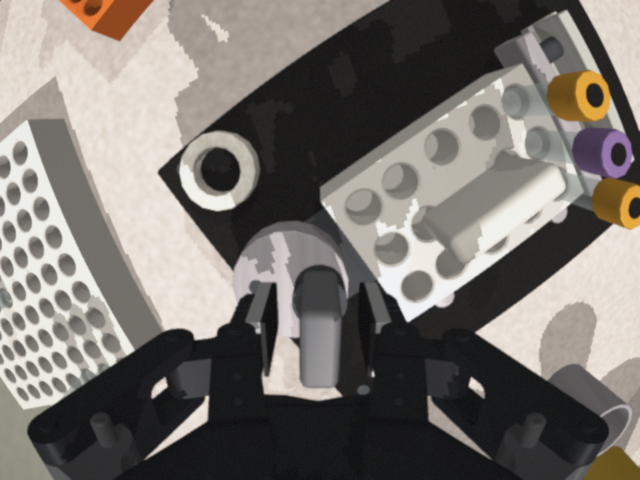

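The wing is centred between the pads, so I'll close.

Request:
{"method": "arm_command", "body": {"motion": "0 0 0 0 0 0 0.2; 0 0 0 0 0 0 0; 0 0 0 0 0 0 0; 0 0 0 0 0 0 0; 0 0 0 0 0 0 0; 0 0 0 0 0 0 0"}}

```text
time_s: 15.97
eef_pos: [0.594, 0.1767, 0.1084]
eef_rot: [-0.0, -0.561, 0.828, 0.0]
wrist_force: [-0.7, -0.1, -1.1]
opening: 0.156
```

```bash
cat >> h.py <<'E'
def kn(n=30):
    o=get_obs();T=wpose(o);yaw=np.degrees(np.arctan2(T[1,0],T[0,0]))%360
    print('t %.2f pos'%o['time_s'],o['eef_pos'],'yaw %.2f'%yaw,'F',o['wrist_force'],'Mtool',T[:3,:3].T@o['torque'],'q6 %.3f'%o['q'][5],'e6',o['joint_efforts'][5],'op %.3f'%o['opening'],'tiltxy',np.degrees(T[:2,2])/60)
    return o,yaw
E
python3 -c "
from h import *
kn();delta([.5956,.1776,.108])"
```

```text
t 15.97 pos [0.594  0.1767 0.1084] yaw 248.31 F [-0.6969 -0.1122 -1.1346] Mtool [ 0.0647 -0.0382  0.0666] q6 -2.665 e6 -0.0343578087631613 op 0.156 tiltxy [-0.0002  0.    ]
pos [0.594  0.1767 0.1084] t 15.9667 q6 -2.6652038929825834 F [-0.6969 -0.1122 -1.1346] M [ 0.0116 -0.0742 -0.0666] op 0.1560356551379995
shift units [-0.0071 -0.0057  0.0021]
```

Request:
{"method": "arm_command", "body": {"motion": "0 0 0 0 0 0.06 0; 0 0 0 0 0 0.08 0; 0 0 0 0 0 0.08 0"}}

```text
time_s: 16.22
eef_pos: [0.5937, 0.1768, 0.1084]
eef_rot: [-0.0, -0.46, 0.888, 0.0]
wrist_force: [-2.0, -0.5, -1.8]
opening: 0.156
```

```bash
python3 -c "
from h import *
kn()"
```

```text
t 16.22 pos [0.5937 0.1768 0.1084] yaw 234.81 F [-2.0262 -0.4742 -1.8265] Mtool [ 0.0078 -0.0561 -0.1486] q6 -2.429 e6 -1.2811229377985 op 0.156 tiltxy [-0.0005 -0.0001]
```

Request:
{"method": "arm_command", "body": {"motion": "0 0 0 0 0 0.09 0; 0 0 0 0 0 0.09 0; 0 0 0 0 0 0.09 0; 0 0 0 0 0 0.08 0"}}

```text
time_s: 16.55
eef_pos: [0.5933, 0.1773, 0.1084]
eef_rot: [-0.0, -0.283, 0.959, 0.0]
wrist_force: [-1.6, -0.1, -2.1]
opening: 0.154
```

```bash
python3 -c "
from h import *
kn()"
```

```text
t 16.55 pos [0.5933 0.1773 0.1084] yaw 212.87 F [-1.59   -0.0934 -2.1475] Mtool [-0.012  -0.1081 -0.1707] q6 -2.045 e6 -1.0883186012506485 op 0.154 tiltxy [-0.0009 -0.0002]
```

Request:
{"method": "arm_command", "body": {"motion": "0 0 0 0 0 0.06 0; 0 0 0 0 0 0.06 0; 0 0 0 0 0 0.06 0"}}

```text
time_s: 16.8
eef_pos: [0.5932, 0.1775, 0.1085]
eef_rot: [-0.0, -0.187, 0.982, -0.0]
wrist_force: [0.2, -0.3, -1.9]
opening: 0.153
```

```bash
python3 -c "
from h import *
o,y=kn();print('cam',.626+np.radians(248.31-y))"
```

```text
t 16.80 pos [0.5932 0.1775 0.1085] yaw 201.52 F [ 0.1767 -0.2559 -1.949 ] Mtool [ 0.0181 -0.1001 -0.1608] q6 -1.847 e6 -0.8007793687283993 op 0.153 tiltxy [-0.0007 -0.0003]
cam 1.4426291916474834
```

Request:
{"method": "arm_command", "body": {"motion": "0 0 0 0 0 0.05 0; 0 0 0 0 0 0.05 0"}}

```text
time_s: 16.97
eef_pos: [0.5932, 0.1776, 0.1084]
eef_rot: [-0.0, -0.133, 0.991, -0.0]
wrist_force: [-0.0, 0.1, -2.5]
opening: 0.16
```

```bash
python3 -c "
from h import *
o,y=kn();print('cam',.626+np.radians(248.31-y))"
```

```text
t 16.97 pos [0.5932 0.1776 0.1084] yaw 195.24 F [-0.0264  0.1126 -2.4627] Mtool [ 0.0022 -0.0327 -0.2558] q6 -1.737 e6 -0.6287727691233158 op 0.160 tiltxy [-0.0006 -0.0005]
cam 1.5522545254347433
```

Request:
{"method": "arm_command", "body": {"motion": "0 0 0 0 0 0.04 0"}}

```text
time_s: 17.05
eef_pos: [0.5931, 0.1777, 0.1084]
eef_rot: [-0.0, -0.111, 0.994, -0.0]
wrist_force: [-0.7, 0.5, -3.3]
opening: 0.155
```

```bash
cat >> h.py <<'E'
def kk(n=4):
    from numpy import mean
    M=[];
    for i in range(n):
        o=get_obs();T=wpose(o);M.append((T[:3,:3].T@o['torque'])[2]);camera('wrist')
    yaw=np.degrees(np.arctan2(T[1,0],T[0,0]))%360
    print('t %.2f cam %.3f'%(o['time_s'],.626+np.radians(248.31-yaw)),'Mz',np.round(M,3),'mean %.3f -> N %.1f'%(np.mean(M),(abs(np.mean(M))-.15)/.025),'F',o['wrist_force'],'pos',o['eef_pos'])
E
python3 -c "
from h import *
kk()"
```

```text
t 17.20 cam 1.593 Mz [-0.2    0.033  0.11   0.13 ] mean 0.018 -> N -5.3 F [-0.1713  0.7718 -3.0074] pos [0.5931 0.1777 0.1084]
```

Request:
{"method": "arm_command", "body": {"motion": "0 0 0 0 0 0.04 0; 0 0 0 0 0 0.03 0"}}

```text
time_s: 17.42
eef_pos: [0.5931, 0.1778, 0.1085]
eef_rot: [-0.0, -0.077, 0.997, -0.0]
wrist_force: [0.2, 0.5, -1.4]
opening: 0.153
```

```bash
cat >> h.py <<'E'
def k1():
    o=get_obs();T=wpose(o);M=(T[:3,:3].T@o['torque'])[2]
    yaw=np.degrees(np.arctan2(T[1,0],T[0,0]))%360
    print('t %.2f cam %.3f Mz %.3f N %.1f'%(o['time_s'],.626+np.radians(248.31-yaw),M,(-M-.15)/.025),'F',o['wrist_force'],'pos',o['eef_pos'],'dq6 %.2f'%o['dq'][5])
E
python3 -c "
from h import *
k1()"
```

```text
t 17.42 cam 1.664 Mz -0.192 N 1.7 F [ 0.1667  0.549  -1.4364] pos [0.5931 0.1778 0.1085] dq6 0.34
```

Request:
{"method": "arm_command", "body": {"motion": "0 0 0 0 0 0.03 0"}}

```text
time_s: 17.5
eef_pos: [0.5931, 0.1778, 0.1084]
eef_rot: [-0.0, -0.061, 0.998, -0.0]
wrist_force: [0.1, 0.5, -1.9]
opening: 0.157
```

```bash
python3 -c "
from h import *
k1()"
```

```text
t 17.50 cam 1.696 Mz -0.266 N 4.6 F [ 0.0986  0.5499 -1.9125] pos [0.5931 0.1778 0.1084] dq6 0.38
```

Request:
{"method": "arm_command", "body": {"motion": "0 0 0 0 0 0.03 0"}}

```text
time_s: 17.58
eef_pos: [0.5931, 0.1779, 0.1084]
eef_rot: [-0.0, -0.046, 0.999, -0.0]
wrist_force: [-0.3, 0.9, -1.9]
opening: 0.151
```

```bash
python3 -c "
from h import *
k1()"
```

```text
t 17.58 cam 1.727 Mz -0.181 N 1.2 F [-0.3385  0.9376 -1.8941] pos [0.5931 0.1779 0.1084] dq6 0.37
```

Request:
{"method": "arm_command", "body": {"motion": "0 0 0 0 0 0.03 0"}}

```text
time_s: 17.67
eef_pos: [0.5931, 0.1779, 0.1084]
eef_rot: [-0.0, -0.03, 1.0, -0.0]
wrist_force: [0.4, -0.1, -1.9]
opening: 0.158
```

```bash
python3 -c "
from h import *
k1()"
```

```text
t 17.67 cam 1.758 Mz -0.185 N 1.4 F [ 0.4006 -0.088  -1.9132] pos [0.5931 0.1779 0.1084] dq6 0.37
```

Request:
{"method": "arm_command", "body": {"motion": "0 0 0 0 0 0.03 0"}}

```text
time_s: 17.75
eef_pos: [0.5931, 0.178, 0.1084]
eef_rot: [-0.0, -0.015, 1.0, -0.0]
wrist_force: [-0.4, 0.1, -3.5]
opening: 0.158
```

```bash
python3 -c "
from h import *
k1(); w,o=wsnap('w15.png')"
```

```text
t 17.75 cam 1.789 Mz -0.257 N 4.3 F [-0.3679  0.1043 -3.4685] pos [0.5931 0.178  0.1084] dq6 0.37
```

View pics/w15.png

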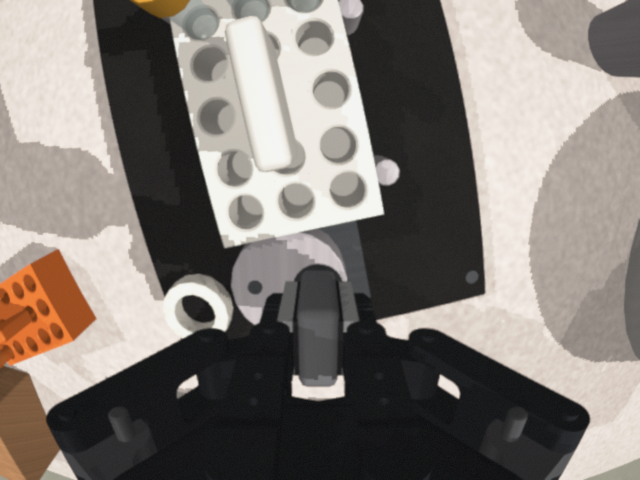

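Request:
{"method": "arm_command", "body": {"motion": "0 0 0 0 0 0.03 0"}}

```text
time_s: 17.88
eef_pos: [0.5931, 0.178, 0.1084]
eef_rot: [-0.0, 0.001, 1.0, -0.0]
wrist_force: [0.1, 0.7, -2.2]
opening: 0.155
```

```bash
python3 -c "
from h import *
k1()"
```

```text
t 17.88 cam 1.820 Mz -0.190 N 1.6 F [ 0.0975  0.6561 -2.2291] pos [0.5931 0.178  0.1084] dq6 0.43
```

Request:
{"method": "arm_command", "body": {"motion": "0 0 0 0 0 0.03 0"}}

```text
time_s: 17.97
eef_pos: [0.5931, 0.1781, 0.1084]
eef_rot: [-0.0, 0.016, 1.0, -0.0]
wrist_force: [0.0, 0.4, -2.2]
opening: 0.156
```

```bash
python3 -c "
from h import *
k1()"
```

```text
t 17.97 cam 1.851 Mz -0.216 N 2.6 F [ 0.0326  0.3784 -2.2336] pos [0.5931 0.1781 0.1084] dq6 0.35
```

Request:
{"method": "arm_command", "body": {"motion": "0 0 0 0 0 0.03 0"}}

```text
time_s: 18.05
eef_pos: [0.5931, 0.1781, 0.1084]
eef_rot: [-0.0, 0.032, 0.999, -0.0]
wrist_force: [0.2, 0.9, -2.3]
opening: 0.16
```

```bash
python3 -c "
from h import *
k1()"
```

```text
t 18.05 cam 1.882 Mz -0.234 N 3.3 F [ 0.2165  0.9384 -2.3168] pos [0.5931 0.1781 0.1084] dq6 0.37
```

Request:
{"method": "arm_command", "body": {"motion": "0 0 0 0 0 0.03 0"}}

```text
time_s: 18.13
eef_pos: [0.5931, 0.1782, 0.1084]
eef_rot: [-0.0, 0.047, 0.999, -0.0]
wrist_force: [-0.5, 0.5, -2.8]
opening: 0.156
```

```bash
python3 -c "
from h import *
k1()"
```

```text
t 18.13 cam 1.912 Mz -0.271 N 4.9 F [-0.4924  0.4723 -2.7602] pos [0.5931 0.1782 0.1084] dq6 0.37
```

Request:
{"method": "arm_command", "body": {"motion": "0 0 0 0 0 0.03 0"}}

```text
time_s: 18.22
eef_pos: [0.5931, 0.1782, 0.1084]
eef_rot: [-0.0, 0.062, 0.998, -0.0]
wrist_force: [-0.2, 0.3, -2.5]
opening: 0.152
```

```bash
python3 -c "
from h import *
k1()"
```

```text
t 18.22 cam 1.943 Mz -0.251 N 4.0 F [-0.2381  0.3491 -2.4703] pos [0.5931 0.1782 0.1084] dq6 0.36
```

Request:
{"method": "arm_command", "body": {"motion": "0 0 0 0 0 0.03 0"}}

```text
time_s: 18.3
eef_pos: [0.5931, 0.1783, 0.1084]
eef_rot: [-0.0, 0.078, 0.997, -0.0]
wrist_force: [-0.2, 0.3, -2.4]
opening: 0.156
```

```bash
python3 -c "
from h import *
k1()
c=snap('side','d16.png');cv2.imwrite('pics/d16c.png',cv2.resize(c['img'][160:300,210:360,::-1],None,fx=5,fy=4.2,interpolation=2))"
```

```text
t 18.30 cam 1.974 Mz -0.237 N 3.5 F [-0.2193  0.2939 -2.3814] pos [0.5931 0.1783 0.1084] dq6 0.37
```

View pics/d16c.png

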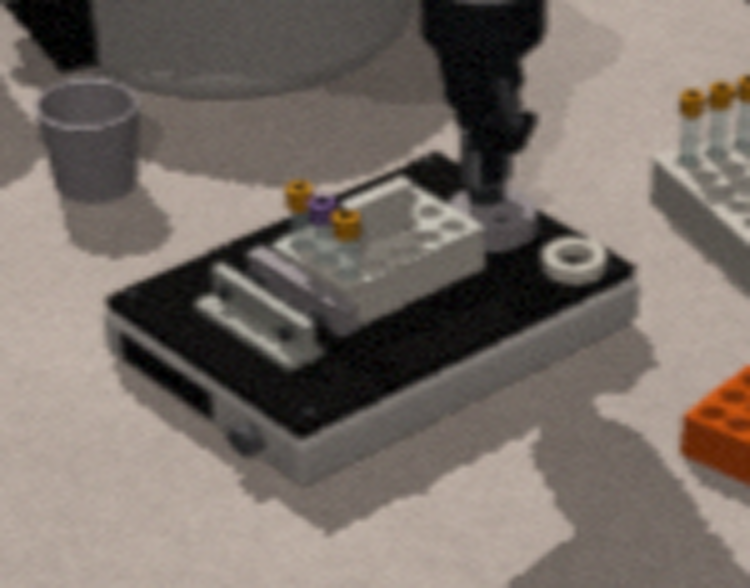

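Request:
{"method": "arm_command", "body": {"motion": "0 0 0 0 0 0.03 0"}}

```text
time_s: 18.43
eef_pos: [0.5931, 0.1783, 0.1084]
eef_rot: [-0.0, 0.093, 0.996, -0.0]
wrist_force: [0.3, 0.7, -1.6]
opening: 0.156
```

```bash
python3 -c "
from h import *
k1()"
```

```text
t 18.43 cam 2.005 Mz -0.233 N 3.3 F [ 0.2626  0.7482 -1.6381] pos [0.5931 0.1783 0.1084] dq6 0.42
```

Request:
{"method": "arm_command", "body": {"motion": "0 0 0 0 0 0.03 0"}}

```text
time_s: 18.52
eef_pos: [0.5931, 0.1783, 0.1085]
eef_rot: [-0.0, 0.108, 0.994, -0.0]
wrist_force: [0.8, 0.4, -2.1]
opening: 0.158
```

```bash
python3 -c "
from h import *
k1()"
```

```text
t 18.52 cam 2.035 Mz -0.280 N 5.2 F [ 0.8147  0.4313 -2.1026] pos [0.5931 0.1783 0.1085] dq6 0.35
```

Request:
{"method": "arm_command", "body": {"motion": "0 0 0 0 0 0.03 0"}}

```text
time_s: 18.6
eef_pos: [0.5932, 0.1784, 0.1085]
eef_rot: [0.0, 0.123, 0.992, -0.0]
wrist_force: [0.3, 0.2, -3.3]
opening: 0.157
```

```bash
python3 -c "
from h import *
k1()"
```

```text
t 18.60 cam 2.065 Mz -0.321 N 6.8 F [ 0.3301  0.2046 -3.3351] pos [0.5932 0.1784 0.1085] dq6 0.36
```

Request:
{"method": "arm_command", "body": {"motion": "0 0 0 0 0 0.03 0"}}

```text
time_s: 18.68
eef_pos: [0.5932, 0.1784, 0.1085]
eef_rot: [0.0, 0.138, 0.99, -0.0]
wrist_force: [0.3, 0.4, -1.7]
opening: 0.155
```

```bash
python3 -c "
from h import *
k1()"
```

```text
t 18.68 cam 2.095 Mz -0.339 N 7.6 F [ 0.2995  0.3814 -1.7116] pos [0.5932 0.1784 0.1085] dq6 0.36
```

Request:
{"method": "arm_command", "body": {"motion": "0 0 0 0 0 0.02 0"}}

```text
time_s: 18.77
eef_pos: [0.5932, 0.1784, 0.1084]
eef_rot: [0.0, 0.148, 0.989, -0.0]
wrist_force: [1.0, 0.3, -3.3]
opening: 0.154
```

```bash
python3 -c "
from h import *
k1()"
```

```text
t 18.77 cam 2.115 Mz -0.347 N 7.9 F [ 1.0035  0.2945 -3.2601] pos [0.5932 0.1784 0.1084] dq6 0.23
```

Request:
{"method": "arm_command", "body": {"motion": "0 0 0 0 0 0.03 0"}}

```text
time_s: 18.85
eef_pos: [0.5932, 0.1785, 0.1085]
eef_rot: [0.0, 0.163, 0.987, -0.0]
wrist_force: [0.1, 0.3, -3.1]
opening: 0.157
```

```bash
python3 -c "
from h import *
k1()"
```

```text
t 18.85 cam 2.146 Mz -0.410 N 10.4 F [ 0.1445  0.2999 -3.0553] pos [0.5932 0.1785 0.1085] dq6 0.38
```

Request:
{"method": "arm_command", "body": {"motion": "0 0 0 0 0 0.02 0"}}

```text
time_s: 18.93
eef_pos: [0.5932, 0.1785, 0.1084]
eef_rot: [0.0, 0.173, 0.985, -0.0]
wrist_force: [0.8, -0.4, -2.9]
opening: 0.157
```

```bash
python3 -c "
from h import *
k1()"
```

```text
t 18.93 cam 2.166 Mz -0.368 N 8.7 F [ 0.8159 -0.4063 -2.9305] pos [0.5932 0.1785 0.1084] dq6 0.23
```

Request:
{"method": "arm_command", "body": {"motion": "0 0 0 0 0 0.02 0"}}

```text
time_s: 19.02
eef_pos: [0.5933, 0.1786, 0.1084]
eef_rot: [0.0, 0.183, 0.983, -0.0]
wrist_force: [0.8, 0.8, -2.8]
opening: 0.154
```

```bash
python3 -c "
from h import *
k1()"
```

```text
t 19.02 cam 2.187 Mz -0.470 N 12.8 F [ 0.8115  0.765  -2.7956] pos [0.5933 0.1786 0.1084] dq6 0.26
```

Request:
{"method": "arm_command", "body": {"motion": "0 0 0 0 0 0 0; 0 0 0 0 0 0 0"}}

```text
time_s: 19.18
eef_pos: [0.5932, 0.1785, 0.1084]
eef_rot: [0.0, 0.183, 0.983, -0.0]
wrist_force: [0.5, -0.2, -2.6]
opening: 0.16
```

```bash
python3 -c "
from h import *
k1()"
```

```text
t 19.18 cam 2.187 Mz -0.211 N 2.5 F [ 0.5286 -0.2045 -2.5573] pos [0.5932 0.1785 0.1084] dq6 0.00
```

Request:
{"method": "arm_command", "body": {"motion": "0 0 0 0 0 0 0.3; 0 0 0 0 0 0 0.35; 0 0 0 0 0 0 0.4; 0 0 0 0 0 0 0.4"}}

```text
time_s: 19.52
eef_pos: [0.5944, 0.1784, 0.1099]
eef_rot: [0.001, 0.183, 0.983, 0.0]
wrist_force: [-0.2, -0.2, -0.7]
opening: 0.4
```

```bash
python3 -c "
from h import *
k1();w,o=wsnap('w17.png')"
```

```text
t 19.52 cam 2.187 Mz -0.020 N -5.2 F [-0.1529 -0.1535 -0.6802] pos [0.5944 0.1784 0.1099] dq6 0.00
```

View pics/w17.png

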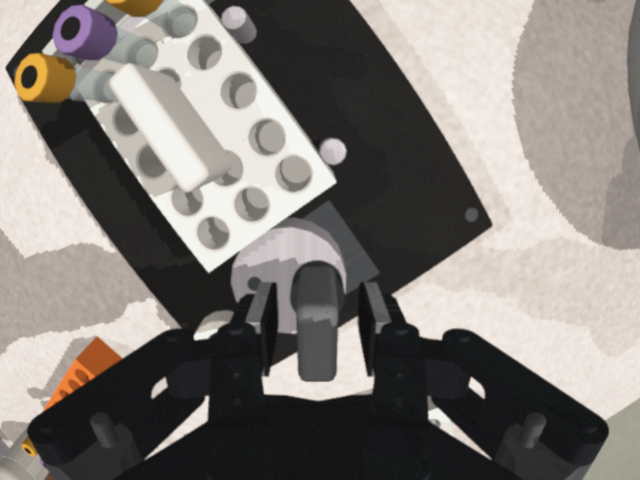

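Request:
{"method": "arm_command", "body": {"motion": "0 0 -0.03 0 0 0 0.4; 0 0 -0.08 0 0 0 0.4; 0 0 -0.12 0 0 0 0.4; 0 0 -0.12 0 0 0 0.4; -0.1 0 -0.12 0 0 0 0.4; -0.1 0 -0.12 0 0 0 0.4; -0.1 0 -0.08 0 0 0 0.4; 0 0 0 0 0 0 0.4; 0 0 0 0 0 0 0.4"}}

```text
time_s: 20.32
eef_pos: [0.6505, 0.1564, 0.2531]
eef_rot: [0.001, 0.183, 0.983, -0.0]
wrist_force: [0.0, -0.2, -0.8]
opening: 0.402
```

```bash
python3 - <<'E'
from h import *
k1();w,o=wsnap('w18.png')
E
```

```text
t 20.32 cam 2.186 Mz -0.073 N -3.1 F [ 0.0364 -0.1602 -0.8083] pos [0.6505 0.1564 0.2531] dq6 -0.00
```

View pics/w18.png

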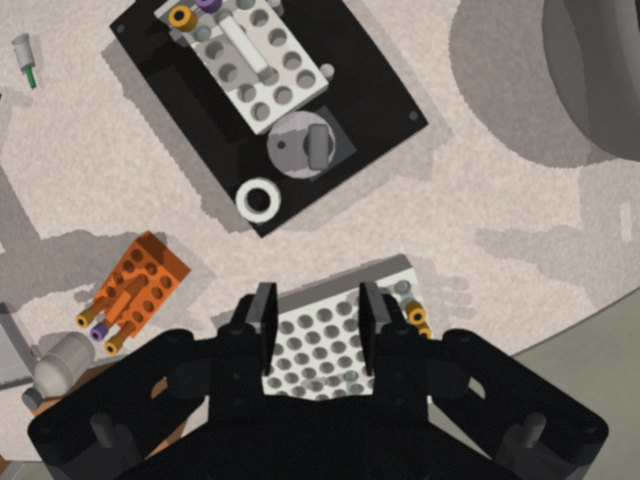

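Request:
{"method": "arm_command", "body": {"motion": "0.06 0 -0.12 0 0 0 0.4; 0.1 0 -0.1 0 0 0 0.4; 0.12 0 -0.06 0 0 0 0.4; 0.12 0 0 0 0 0 0.4; 0.08 0 0 0 0 0 0.4; 0 0 0 0 0 0 0.4; 0 0 0 0 0 0 0.4"}}

```text
time_s: 20.95
eef_pos: [0.5492, 0.1931, 0.3022]
eef_rot: [-0.007, 0.182, 0.983, -0.002]
wrist_force: [-0.3, -1.1, 0.2]
opening: 0.398
```

```bash
python3 - <<'E'
from h import *
k1();w,o=wsnap('w19.png')
cv2.imwrite('pics/w19c.png',cv2.resize(w['img'][60:290,190:430,::-1],None,fx=2.6,fy=2.6,interpolation=2))
E
```

```text
t 20.95 cam 2.185 Mz 0.038 N -7.5 F [-0.2592 -1.126   0.2014] pos [0.5492 0.1931 0.3022] dq6 0.01
```

View pics/w19.png

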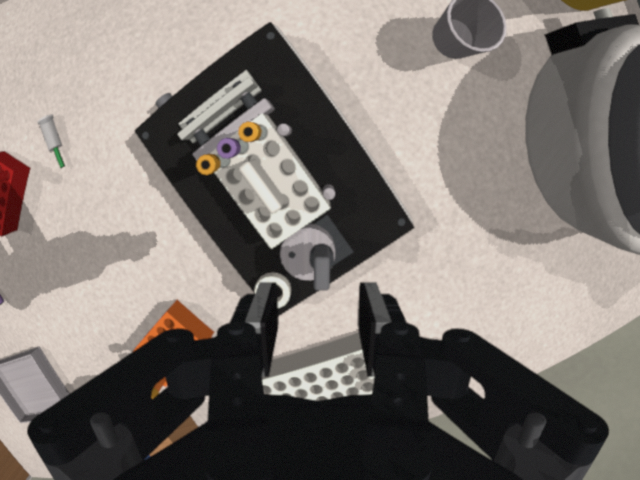

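View pics/w19c.png

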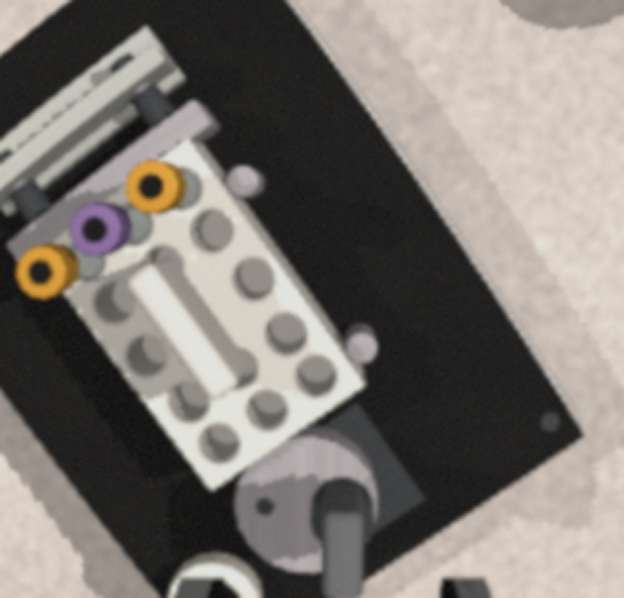

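```bash
python3 - <<'E'
from h import *
from scipy.optimize import least_squares
w=wload('w19.png');S=lambda q:(190+q[0]/2.6,60+q[1]/2.6)
A,B,C=[wonz(w,*S(q),.10)[:2] for q in [(197,140),(364,384),(213,490)]]
p1,p2=[wonz(w,*S(q),.09)[:2] for q in [(246,180),(362,346)]]
ang=lambda v:np.arctan2(v[1],v[0])
print('rack long side',ang(B-A),np.linalg.norm(B-A),'short normal',ang(B-C)-np.pi/2,np.linalg.norm(B-C),'pins',ang(p2-p1),np.linalg.norm(p2-p1))
t=(p2-p1)/np.linalg.norm(p2-p1);nrm=np.array([-t[1],t[0]]);ctr=(p1+p2)/2-.041*nrm
for n,X in [('A',A),('B',B),('C',C)]: print(n,1e3*np.dot(X-ctr,t),1e3*np.dot(X-ctr,nrm))
# fit whole rack
px=np.array([S(q) for q in [(197,140),(364,384),(213,490),(95,230)]]);L=np.array([[-.055,.035,.04],[.055,.035,.04],[.055,-.035,.04],[-.042,0,.093]])
def m2(p):
    c,s=np.cos(p[2]),np.sin(p[2]);return wproj(w,np.c_[p[0]+c*L[:,0]-s*L[:,1],p[1]+s*L[:,0]+c*L[:,1],.06+L[:,2]])
r=least_squares(lambda p:(m2(p)-px).ravel(),[.518,.16,.247]);print('rack',r.x,r.fun.round(1));d=r.x[:2]-ctr;print(1e3*d@t,1e3*d@nrm)
E
```

```text
rack long side 0.22478251820502548 0.10632743076745306 short normal 0.2564168011962207 0.06903267028630376 pins 0.2369717372179348 0.07453774498218393
A -58.50475788171243 35.71180962312674
B 47.81477407500177 34.415793376025924
C 49.157034174470155 -34.60382633230701
rack [0.5084 0.1569 0.2363] [-2.1 -1.1  1.2  1.3 -0.4  0.7  1.  -0.7]
-5.513123587412308 -0.29681620045488166
```

```bash
python3 -c "
from h import *
print(get_obs()['wrist_force'],hand_in())"
```

```text
the job is handed in; nothing more can be done
[0.6986 0.3933 0.2636] None
```

The rack is clamped on the mixer's deck between the sprung bar and the knob, and I have handed the job in at about 21 s of the 67 s. No verdict was reported.

**What I did:**
- I gripped the small white rack by its fin and set it on the deck with the tubes towards the bar.
- I pressed the rack against the side pins until I felt about 15–18 N sideways through the gripper, then let it go.
- I turned the knob clockwise from about 0.63 to 2.19 rad. The load began to rise at about 2.0 rad.
- I let go and withdrew.

**Last checks (final wrist picture):**
- **Rack position:** its centre is at about x = -5.5 mm and y = -0.3 mm in the nest's axes. It is square to the pins to about 0.02 rad and touching the bar and the lobe.
- **Other objects:** I saw none of them disturbed. The tape and beaker show in place in the last picture. The bottle last showed in the picture before that. The lying tube was not in view after the rack was placed.
- **Robot:** it was clear of everything at hand-in.

**What was uncertain:**
- **Clamp force:** I judged it only from wrist torque while turning, which is noisy by about 2 N. The last readings were 10.4, 8.7 and 12.8 N, so I take it as about 11 N. I expect about 7–9 N left after letting go, but I could not measure that.
- **Setting down:** when the rack first met the deck, the wrist force peaked at about 72 N, well under the 120 N limit but harder than I intended.

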